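Build up a scarifier rotor on the splined bench shaft

ROBOT

A 7-joint arm with a two-finger parallel gripper is mounted at the origin on the work surface. World frame = base frame: x ahead of the robot, y to its left, z up, the work surface at z = 0. Lengths are in m, angles in rad, forces in N, time in s.
With the tool pointing down it reaches from about 0.4 to 0.85 m from the base axis. Payload 4.5 kg.
Tool frame: the origin (TCP) lies on the centre line of the jaws, within the pads' length; the fingertips stand 14 mm ahead of it and the grasp point (between the pads) lies 5 mm behind it; y points along the fingers, z is the direction in which the jaws open and shut, and the axes are right-handed (so a half turn about y gives the same grasp; the last joint's range is limited). The gripper opens to 88 mm and grips with 3 to 60 N. Pads are 18 mm wide; open, the fingers measure 123 mm over their backs; the gripper's body (75 mm by 187 mm) begins 45 mm behind the grasp point.
Start: joints at [-1.066, 0.689, -0.195, 1.565, 0.157, 0.902, -0.215], TCP at [0.283, 0.557, 0.253] pointing down, gripper open.
Joint ranges: [-3.01, 3.01], [-0.46, 2.08], [-1.47, 1.51], [0.13, 2.56], [-1, 4.14], [0.04, 2.09], [-2.66, 2.66]. Speed limits (rad/s): [2.57, 2.57, 3.14, 3.14, 3.14, 3.14, 3.14].

INTERFACE

Orientations are given as [roll, pitch, yaw] about the fixed x, y, z axes, in that order (R = Rz(yaw) Ry(pitch) Rx(roll)).
In Python, from rig import bot gives the robot as it stands. The module is installed in compiled form; this text tells all that it offers.
- The arm moves only by the shell command python3 -m crank 'ROWS' [OPENING] [FORCE]. ROWS is JSON, a list of rows, each an object of numbers: "dx", "dy", "dz": the shift along the tool's x, y, z in m; "roll": the turn about the tool's y in rad. In form: [{"dx": .., "dy": .., "dz": .., "roll": ..}, ...]. A call has 1 to 20 rows; each row shifts and turns the pose as measured when the row begins, along the tool's axes as they then stand; what a row does not reach is not made up. A row lasts 1/8 s, in which the tool goes at most 62.5 mm and 10.7 degrees, less where a joint would pass 70% of its speed; a pose out of reach is approached as far as the arm can. A call with a gripper value outside its range is refused whole. OPENING is the finger opening in m, from 0 to 0.0881, set as the call begins (- or left out, the last holds). The fingers move at their own pace and stop on an object; FORCE is the grip in N (left out, the last holds). Time passes only in rows, so rows that do not move let the fingers close. It gives the time, the measured TCP pose, the force and the opening at its end, in the units of the state.
- bot.read_state(): the state, without advancing time (a new reading comes with each control period).
- bot.grab_frame(name): name is "scene" or "top"; returns the picture (384x512x3 uint8, red, green, blue); there is no depth.
- bot.get_calibration(name): a dict with "fx", "fy", "cx", "cy" (pixels), "R" (3x3) and "t" (3): a world point X has camera coordinates R X + t. Camera axes: x right, y down, z forward; pixel columns grow to the right and rows downward; lengths in m; the calibration is good to about 2 mm. A picture is of the moment at which its call begins. get_calibration takes no time and is no camera call.
- bot.hand_in(): hands the job in, once; it reports no verdict.
The state is a dict: "time_s": time; "qpos": joint angles; "qvel": joint speeds; "joint_torque": joint torques, N m; "tcp_pos": TCP position; "tool_rot": TCP orientation; "ft_force": force on the tool from outside, world axes, zero at the start; "torque": the same for the moment, N m; "width": finger opening in m.
Only numpy, scipy, OpenCV 4.12 (cv2) and the standard library are available. Lean on these libraries where they do the work, as an engineer would, in place of code of your own. Each camera call takes 0.05 s, during which the arm holds its last target.

TASK

Build up the scarifier rotor: draw every blade that is in the slotted rack up and out by its top edge and slide it onto the ribbed shaft of the bench stand, turning the shaft with its crank so that the ribs line up with the grooves and so that each blade ends up a quarter turn from the one beside it. Push the blades right up to the shoulder and to each other with no gaps, then slide the loose end collar on after them, up against the last blade. Do not knock over the glass jar.

Things in the scene. Friction and masses are not known exactly. Their poses are not given: they have to be found in the camera images.
- stand: Fixed bench stand: blue pillar 44 x 50 on a dark base 120 (x) x 100 (y) x 12, round bearing housing on top (highest point 164). Origin on the table under the bearing; z up, y along the shaft towards its free end. The shaft axis is parallel to y at x = 0, 140 above the table.
- shoulder (a point): On the shaft axis, at the face of the round shoulder (68 across) that the first hub butts against; fixed to the stand (35 along its y, 140 up, same axes). The steel shaft runs 175 on from here along y: a plus-shaped section of four ribs 10 thick reaching 20 from the axis, the last 12 slimmer (7 thick, reaching 17). Play in the bores: 2.5 all round, about 0.1 rad; a released part settles 2.5.
- rotor (a joint): Angle of shaft and crank, rad. 0: crank arm straight up; positive: it leans to the stand's -x (to the robot); stops at -1.75 and 1.75. At 0 and at 1.571 either way the ribs stand upright and level and fit blades and collar held upright. Stiff (0.3 N m, some 5 N at the crank pin); stays where it is left, also with blades on.
- crank_grip (a point): Middle of the crank pin: round, black, 20 thick, parallel to the shaft, reaching about 37 either way from this point; the crank arm (22 x 12) is at its end nearer the stand. The pin is 60 off the shaft axis: at crank angle q this point lies, in the stand's frame, at x = -60 sin q, y = -80, z = 140 + 60 cos q.
- rack: Fixed wooden rack with four slots in a row, base 100 (x) x 260 (y) x 12. Origin at the table under its centre. Slots at y = -93, -31, 31, 93, each 9 wide (y) x 62 (x), floor 12 above the table, walls up to 57. A blade in it stands upright with its bore centre 97 above the table and its top 182, its flat face square to the rack's y.
- bore1 (a point): Bore of a scarifier blade: bare steel bar 170 x 56 x 6 with a hub 64 x 64 x 32 at its middle, 13 proud of both faces; 0.4 kg. The point is the bore's centre; y along the bore (across the 6), z along the 170, x across the 56; same either way round. Bore: a through hole like a plus sign, four grooves 15 wide reaching 23 from the centre along x and z. Stands on end in its slot. May be absent: 2 or 3 of four are there.
- bore2 (a point): Bore centre of another blade, the same as the first in every way, in another slot; may be absent.
- bore3 (a point): Bore centre of another blade, the same as the first in every way, in another slot; may be absent.
- bore4 (a point): Bore centre of another blade, the same as the first in every way, in another slot; may be absent.
- collar: End collar: dark steel hub 64 wide (x) x 60 (y, along the bore) on a foot plate 100 (x) x 80 (y) x 10, with a grip tab on top; 0.6 kg. Stands loose on its foot between robot and rack. Origin at the centre of the bore, 46 above the underside of the foot. Bore as in the blades, through along y. The tab is 30 (x) x 24 (y) and reaches 80 above the origin, the hub 32. Same either way round.
- jar: Glass jar, 64 across, 90 high; origin under its base. Not to be knocked over.
Mind the look-alikes: they are no part of the job. What is shaped like the collar but blue or yellow is not meant.

How it is judged:
On the way, in this order (a step that is already met when the one before it is completed fails the run):
1. every blade of the rack is on the shaft (x of bore1 in the frame of shoulder between -0.007 and 0.007 m and z of bore1 in the frame of shoulder between -0.007 and 0.007 m and y of bore1 in the frame of shoulder between 0.008 and 0.14 m and angle between the y axis of each of bore1, bore2, bore3, bore4 and the y axis of shoulder, either way round below 0.15 rad and x of bore2 in the frame of shoulder between -0.007 and 0.007 m and z of bore2 in the frame of shoulder between -0.007 and 0.007 m and y of bore2 in the frame of shoulder between 0.008 and 0.14 m and x of bore3 in the frame of shoulder between -0.007 and 0.007 m and z of bore3 in the frame of shoulder between -0.007 and 0.007 m and y of bore3 in the frame of shoulder between 0.008 and 0.14 m and x of bore4 in the frame of shoulder between -0.007 and 0.007 m and z of bore4 in the frame of shoulder between -0.007 and 0.007 m and y of bore4 in the frame of shoulder between 0.008 and 0.14 m), for 0.2 s.
2. the end collar is on the shaft behind the blades (x of collar in the frame of shoulder between -0.007 and 0.007 m and z of collar in the frame of shoulder between -0.007 and 0.007 m and y of collar in the frame of shoulder between 0.03 and 0.18 m and angle between the y axis of collar and the y axis of shoulder, either way round below 0.15 rad), for 0.2 s.
At the end, for the whole second after the job is handed in: Every blade present is on the shaft (7 mm of its axis), one within 8 mm of the shoulder, hub gaps under 10 mm in all, neighbours a quarter turn apart (over 1.0 rad), the collar on the shaft within 9 mm of the last blade, all at rest (x of bore1 in the frame of shoulder between -0.007 and 0.007 m and z of bore1 in the frame of shoulder between -0.007 and 0.007 m and y of bore1 in the frame of shoulder between 0.008 and 0.09 m and angle between the y axis of each of bore1, bore2, bore3, bore4, collar and the y axis of shoulder, either way round below 0.15 rad and x of bore2 in the frame of shoulder between -0.007 and 0.007 m and z of bore2 in the frame of shoulder between -0.007 and 0.007 m and y of bore2 in the frame of shoulder between 0.008 and 0.09 m and x of bore3 in the frame of shoulder between -0.007 and 0.007 m and z of bore3 in the frame of shoulder between -0.007 and 0.007 m and y of bore3 in the frame of shoulder between 0.008 and 0.09 m and x of bore4 in the frame of shoulder between -0.007 and 0.007 m and z of bore4 in the frame of shoulder between -0.007 and 0.007 m and y of bore4 in the frame of shoulder between 0.008 and 0.09 m and y of any of bore1, bore2, bore3, bore4 in the frame of shoulder below 0.024 m and (distance between bore1 and bore2 below 0.042 m or distance between bore1 and bore3 below 0.042 m or distance between bore1 and bore4 below 0.042 m) and (distance between bore2 and bore1 below 0.042 m or distance between bore2 and bore3 below 0.042 m or distance between bore2 and bore4 below 0.042 m) and (distance between bore3 and bore1 below 0.042 m or distance between bore3 and bore2 below 0.042 m or distance between bore3 and bore4 below 0.042 m) and (distance between bore4 and bore1 below 0.042 m or distance between bore4 and bore2 below 0.042 m or distance between bore4 and bore3 below 0.042 m) and (angle between the z axis of bore2 and the z axis of bore1, either way round above 1 rad or distance between bore2 and bore1 above 0.05 m) and (angle between the z axis of bore3 and the z axis of bore1, either way round above 1 rad or distance between bore3 and bore1 above 0.05 m) and (angle between the z axis of bore3 and the z axis of bore2, either way round above 1 rad or distance between bore3 and bore2 above 0.05 m) and (angle between the z axis of bore4 and the z axis of bore1, either way round above 1 rad or distance between bore4 and bore1 above 0.05 m) and (angle between the z axis of bore4 and the z axis of bore2, either way round above 1 rad or distance between bore4 and bore2 above 0.05 m) and (angle between the z axis of bore4 and the z axis of bore3, either way round above 1 rad or distance between bore4 and bore3 above 0.05 m) and x of collar in the frame of shoulder between -0.007 and 0.007 m and z of collar in the frame of shoulder between -0.007 and 0.007 m and y of collar in the frame of shoulder between 0.03 and 0.16 m and (distance between collar and bore1 below 0.055 m or distance between collar and bore2 below 0.055 m or distance between collar and bore3 below 0.055 m or distance between collar and bore4 below 0.055 m) and linear speed of collar below 0.03 m/s); the robot touches nothing.
It fails at once if the glass jar is knocked over (angle between jar's own z axis and vertical above 0.6 rad).
Of blade1, blade2, blade3, blade4 only 2 to 3 are there at a start; the rules pass over those that are not, and their reading is None.
At some moment in a run one of collar may be knocked a few centimetres aside while the robot is not near it.
It also fails if it takes over 210 s, if anything falls off the work surface, if the arm or the gripper's body presses on something with over 40 N, if the wrist force passes 120 N, or if a joint passes its speed limit or range.

## Working session

There is one attempt and no reset: what is moved stays moved. The work goes in short steps, Python scripts to look and compute and a shell command to move; the robot and the scene stay as the last step left them, time stands still between calls to the robot, and variables do not carry over. Pictures are saved under pics/ and viewed, and the job is handed in when it is done.

```bash
mkdir -p pics; ls; python3 - <<'E'
from rig import bot
import cv2
s=bot.read_state(); print({k:(v if not hasattr(v,'tolist') else v.tolist()) for k,v in s.items()})
for n in ("scene","top"):
    im=bot.grab_frame(n); cv2.imwrite(f"pics/{n}0.png",cv2.resize(im[:,:,::-1],(800,600),interpolation=cv2.INTER_CUBIC))
    print(n,bot.get_calibration(n))
E
```

```text
pics
{'time_s': 0.0, 'qpos': [-1.0661841582162928, 0.6899375201954298, -0.19451880684720513, 1.56633815526042, 0.1573091087684405, 0.9025265061396718, -0.21508362954045612], 'qvel': [-0.0007542448442847175, -0.0008509674380060837, -0.00018220495786003382, 0.0002879739086475399, 0.0011615277740485805, -0.001928466648727315, -0.001556156640515399], 'joint_torque': [-0.0006880231194372755, -52.75661587715149, -1.2673380598425865, -15.34307062625885, -0.05274563329294324, 0.006588823744095862, 0.00015785474261065247], 'tcp_pos': [0.2832740692719673, 0.5564344562387801, 0.25194071188525674], 'tool_rot': [-1.572607070900041, -0.00014457458745931184, -0.4707026126394327], 'ft_force': [-0.16907975921071253, -0.5256701237061728, 0.7129376679809505], 'torque': [-0.01520101563929848, 0.02944044895770824, -0.053098813573342896], 'width': 0.08836559438192625}
scene {'fx': 474.54571004244434, 'fy': 474.54571004244434, 'cx': 257.2493940498001, 'cy': 198.53332208010661, 'R': array([[ 0.09028469,  0.99587221, -0.00933921],
       [ 0.83235893, -0.08060309, -0.54834457],
       [-0.54683388,  0.04173354, -0.83620034]]), 't': array([-0.10826699, -0.33627769,  1.90343446])}
top {'fx': 401.8400365288505, 'fy': 401.8400365288505, 'cx': 258.6892403478053, 'cy': 191.66681505893604, 'R': array([[-0.00460368, -0.99947502, -0.03206995],
       [-0.99679365,  0.00714849, -0.07969516],
       [ 0.07988258,  0.03160023, -0.99630327]]), 't': array([0.07640096, 0.50096576, 1.10593798])}
```

View pics/scene0.png

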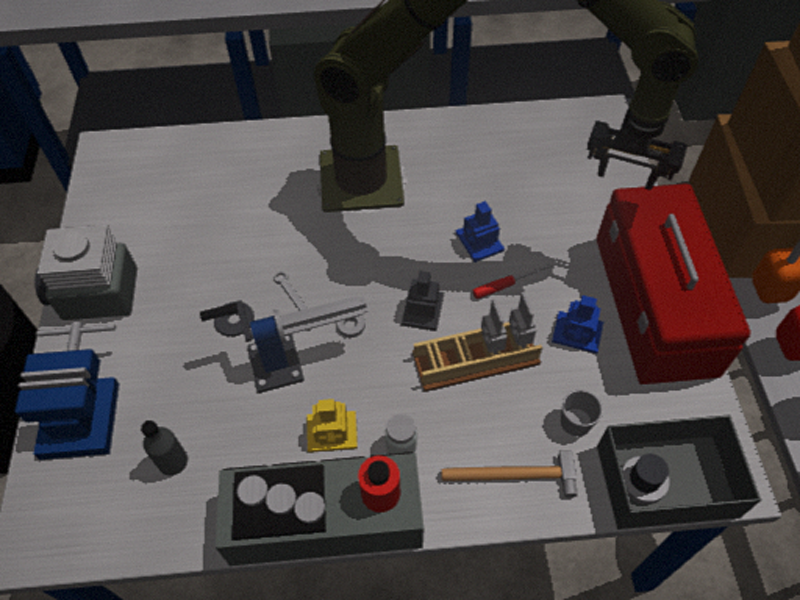

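View pics/top0.png

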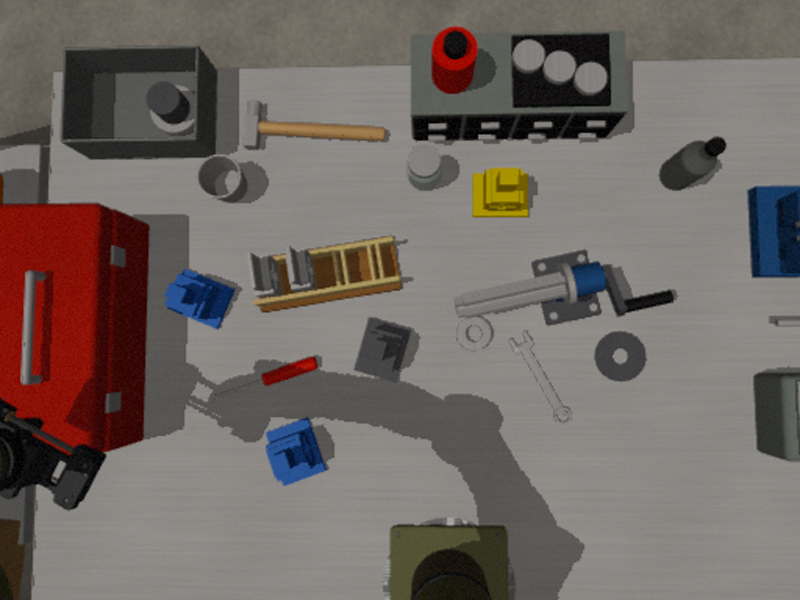

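The scene picture shows the rack with two blades at its +y end, the dark collar at about (423,300), the stand with its shaft pointing to +y at about (275,345), and the jar at about (400,435), all in 800x600 pixels. Next I'll look at enlarged crops.

```bash
cat > h.py <<'E'
import numpy as np, cv2
from rig import bot
def p2w(n,u,v,z):
    c=bot.get_calibration(n); R=np.array(c['R']);t=np.array(c['t'])
    d=R.T@np.array([(u-c['cx'])/c['fx'],(v-c['cy'])/c['fy'],1]); o=-R.T@t
    return o+d*(z-o[2])/d[2]
def w2p(n,X):
    c=bot.get_calibration(n); x=np.array(c['R'])@np.array(X)+np.array(c['t'])
    return np.array([c['fx']*x[0]/x[2]+c['cx'],c['fy']*x[1]/x[2]+c['cy']])
def crop(n,name,u0,v0,w,h,f,im=None):
    if im is None: im=bot.grab_frame(n)
    c=cv2.resize(im[v0:v0+h,u0:u0+w,::-1],(w*f,h*f),interpolation=cv2.INTER_CUBIC)
    c=np.ascontiguousarray(cv2.convertScaleAbs(c,alpha=1.5,beta=15))
    for k in range(0,w,10):
        cv2.line(c,(k*f,0),(k*f,6 if k%50 else 14),(0,0,255),1)
        if k%20==0: cv2.putText(c,str(u0+k),(k*f,22),0,.35,(0,0,255),1)
    for k in range(0,h,10):
        cv2.line(c,(0,k*f),(6,k*f),(0,0,255),1)
        if k%20==0: cv2.putText(c,str(v0+k),(8,k*f+4),0,.35,(0,0,255),1)
    cv2.imwrite("pics/"+name+".png",c); return im
def st():
    s=bot.read_state(); return {k:np.round(np.array(v),4).tolist() for k,v in s.items()}
E
python3 - <<'E'
from h import *
im=crop("top","t_rack",150,140,130,100,6)
crop("top","t_stand",280,150,160,90,5,im)
im=crop("scene","s_stand",110,170,160,90,5)
crop("scene","s_rack",240,170,130,90,6,im)
E
```

```text
(no output)
```

View pics/t_rack.png

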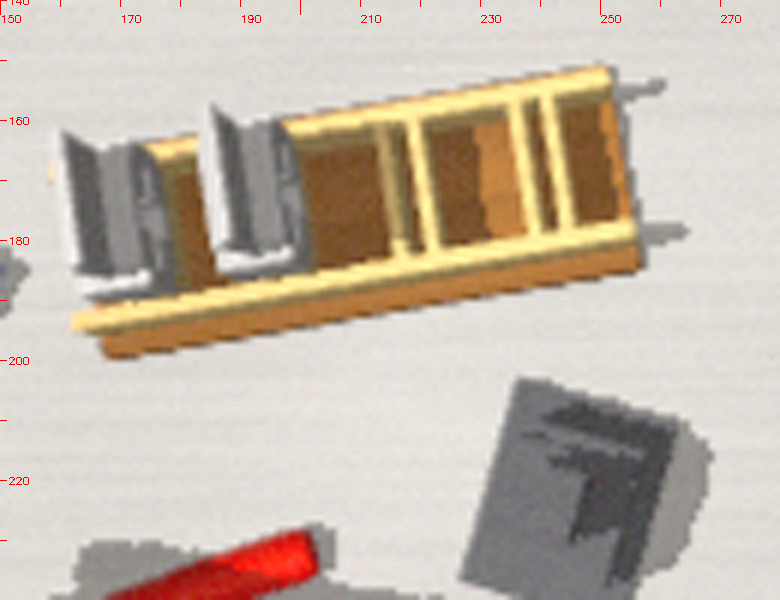

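View pics/t_stand.png

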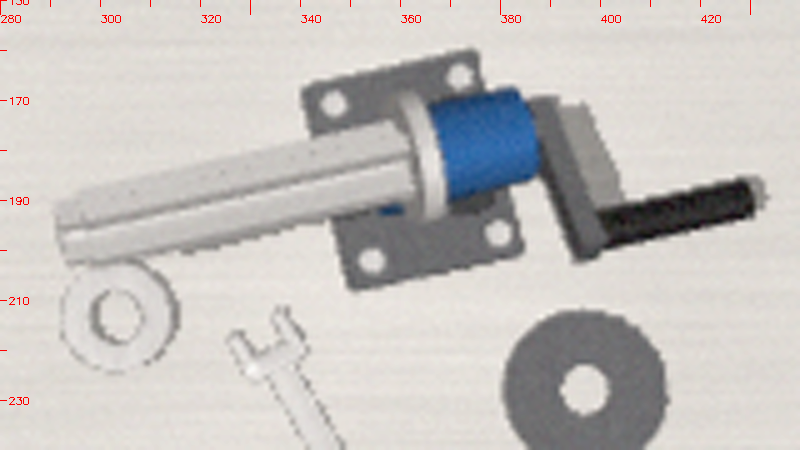

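View pics/s_stand.png

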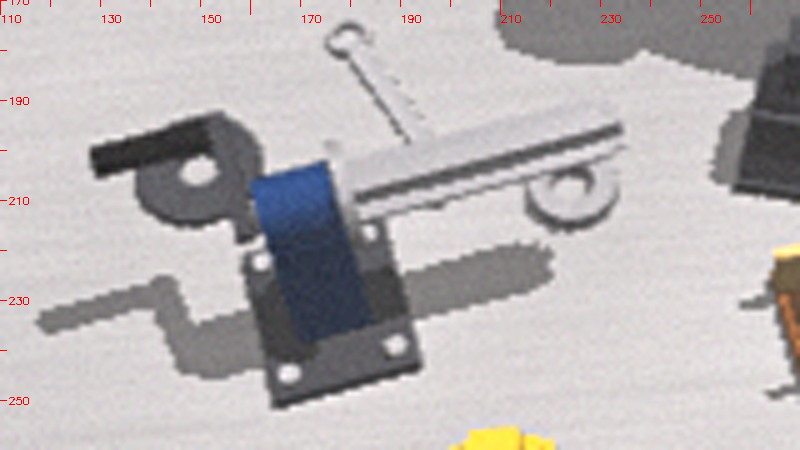

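View pics/s_rack.png

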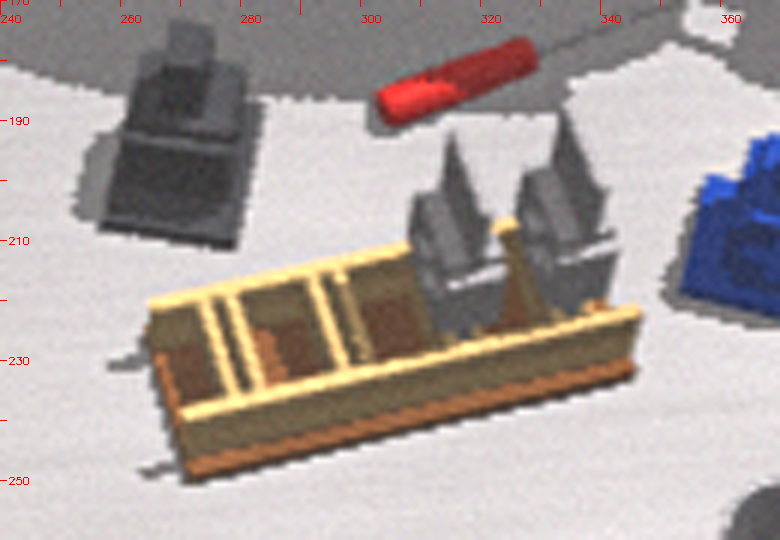

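```bash
cat > fit1.py <<'E'
from h import *
from scipy.optimize import least_squares
def T(p,a,L):
    return np.array([p[0]+np.cos(a)*L[0]-np.sin(a)*L[1],p[1]+np.sin(a)*L[0]+np.cos(a)*L[1],L[2]])
def stand(p):
    q=p[3]; s=np.sin(q);c=np.cos(q)
    o=[("top",(.06,.05,.012),(340.4,167.4)),("top",(.06,-.05,.012),(375,160)),("top",(-.06,.05,.012),(350,208)),("top",(-.06,-.05,.012),(384.4,200.4)),
    ("top",(0,.21,.14),(292,196.5)),("top",(-.06*s,-.117,.14+.06*c),(431,188)),("scene",(-.06*s,-.117,.14+.06*c),(129,202.5)),
    ("scene",(.06,.05,.012),(194,243)),("scene",(.06,-.05,.012),(164.5,251))]
    return o
def rackm(p):
    return [("top",(.05,-.13,.012),(0,0))]
def res(p):
    return np.concatenate([w2p(n,T(p,p[2],L))-uv for n,L,uv in stand(p)])
if __name__=="__main__":
    for q0 in (.5,1.5):
        r=least_squares(res,[.6,-.2,.1,q0]); print(r.x,r.cost); print(res(r.x).reshape(-1,2).round(1))
E
python3 fit1.py
```

```text
[ 0.52282304 -0.21727035  0.21045335  1.07408151] 5.95702894926411
[[-0.6 -0.6]
 [-0.4 -0.9]
 [-0.3  0.3]
 [ 0.4  0.2]
 [-0.7  0.1]
 [-1.4 -0.1]
 [-2.3 -0.3]
 [-0.6 -0.8]
 [-0.9 -0.6]]
[ 0.52282304 -0.21727035  0.21045335  1.07408156] 5.957028949264379
[[-0.6 -0.6]
 [-0.4 -0.9]
 [-0.3  0.3]
 [ 0.4  0.2]
 [-0.7  0.1]
 [-1.4 -0.1]
 [-2.3 -0.3]
 [-0.6 -0.8]
 [-0.9 -0.6]]
```

```bash
python3 - <<'E'
from h import *
im=bot.grab_frame("top"); np.save("top1.npy",im)
crop("top","t_bl",155,150,50,45,16,im)
crop("top","t_col",220,195,60,45,13,im)
E
```

```text
(no output)
```

View pics/t_bl.png

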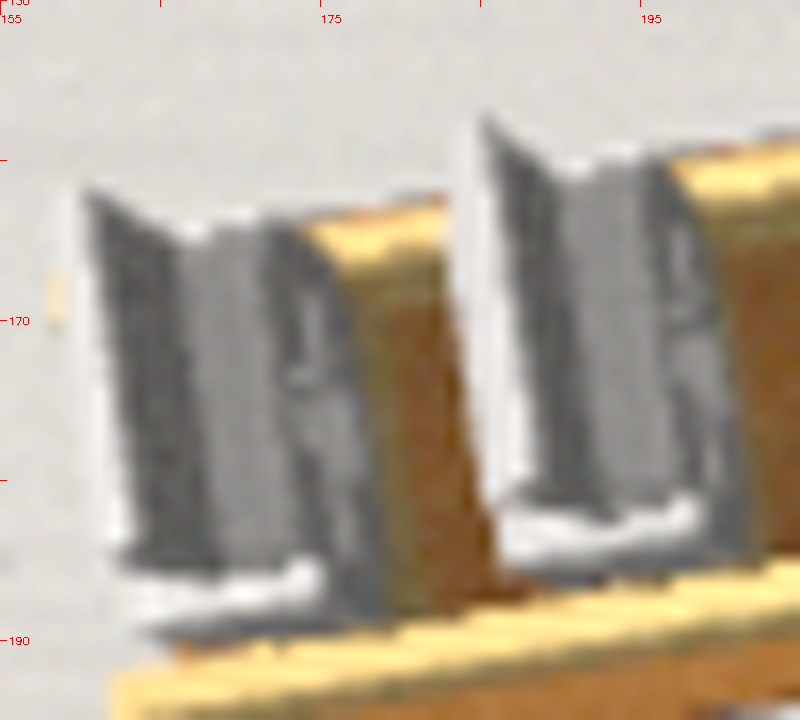

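View pics/t_col.png

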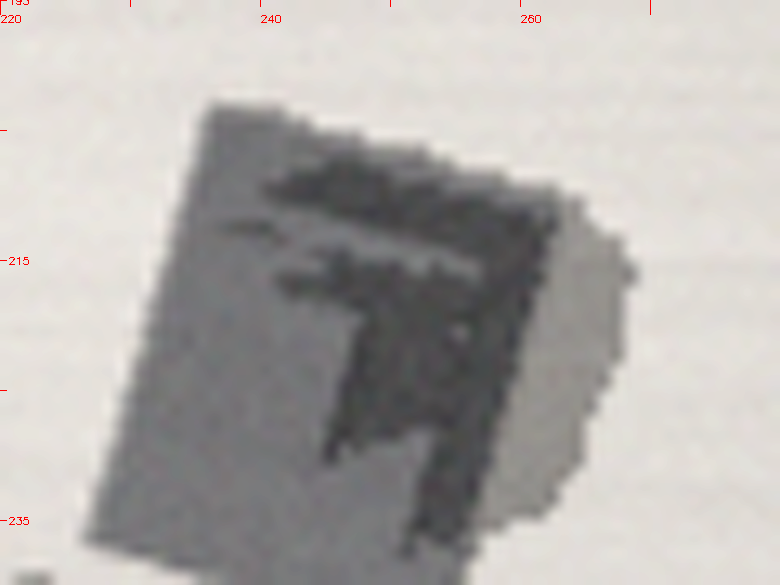

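```bash
python3 - <<'E'
from h import *
from fit1 import T
from scipy.optimize import least_squares
A=[((.028,.090,.182),(160.3,161.7)),((-.028,.090,.182),(163.5,185)),((.028,.028,.182),(185.2,157.3)),((-.028,.028,.182),(188.2,181))]
B=[((-.05,.13,.0),(167.5,199.5)),((-.05,-.13,.0),(257,185.2))]
def res(p): return np.concatenate([w2p("top",T(p,p[2],L))-uv for L,uv in A+B])
r=least_squares(res,[.55,.15,.1]); print(r.x); print(res(r.x).reshape(-1,2).round(1))
for y in (.093,.031): print(T(r.x,r.x[2],(0,y,.182)))
for u,v in [(235.5,203.3),(264,209),(227,236.5)]: print(p2w("top",u,v,.01))
for y in (.093,.031):
  print([w2p("scene",T(r.x,r.x[2],(sx*.028,y,.182))).round(1) for sx in(1,-1)])
c=bot.get_calibration("top"); print(-np.array(c['R']).T@c['t'])
# scene base corners
print([w2p("scene",T(r.x,r.x[2],(.05,sx*.13,0))).round(1) for sx in(1,-1)])
# jar
print(p2w("top",265,107,0))
E
```

```text
[0.54964961 0.21513626 0.15635973]
[[-0.2  0.1]
 [-0.2 -0.6]
 [-0.1  0.3]
 [ 0.3 -0.8]
 [ 0.2  0.8]
 [-0.   0.4]]
[0.53516733 0.30700173 0.182     ]
[0.54482218 0.24575809 0.182     ]
[0.46973097 0.13965727 0.01      ]
[0.45312753 0.05903764 0.01      ]
[0.3763366  0.16364114 0.01      ]
[array([339. , 200.9]), array([333. , 186.4])]
[array([319.8, 205.2]), array([314.1, 190.5])]
[0.41136603 0.03783181 1.14422435]
[array([344.3, 233.3]), array([269.9, 250.4])]
[0.74976219 0.05464189 0.        ]
```

```bash
cat >> h.py <<'E'
from scipy.spatial.transform import Rotation as Ro
SP=np.array([.5228,-.2173]); SA=.2105
def sw(x,y): return np.array([SP[0]+np.cos(SA)*x-np.sin(SA)*y, SP[1]+np.sin(SA)*x+np.cos(SA)*y])
def ws(p): d=np.array(p[:2])-SP; return np.array([np.cos(SA)*d[0]+np.sin(SA)*d[1],-np.sin(SA)*d[0]+np.cos(SA)*d[1]])
def plan(xyz,yaw):
    """total shift in tool axes AFTER rolling to yaw"""
    s=bot.read_state(); p=np.array(s['tcp_pos']); y0=s['tool_rot'][2]
    R=Ro.from_euler('xyz',[-np.pi/2,0,yaw]).as_matrix()
    d=R.T@(np.array(xyz)-p); dr=-(yaw-y0)
    print("t",round(s['time_s'],2),"tcp",p.round(4),"yaw",round(y0,4),"stand",ws(p).round(4)," -> roll",round(dr,4),"n",round(abs(dr)/.18,1)," d(x,y,z)",d.round(4),"n",round(np.linalg.norm(d)/.06,1))
E
python3 -m crank '[{"dy":-0.05,"roll":0.17},{"dy":-0.05,"roll":0.18},{"roll":0.18},{"roll":0.18},{"roll":0.18}]' 0.06 20
python3 - <<'E'
from h import *
for q in (1.07,):
    p=sw(-.06*np.sin(q),-.08); print(p,.14+.06*np.cos(q)); plan([*p,.25],SA-np.pi/2)
print(st()['qpos'])
E
```

```text
[ 0.48804565 -0.30653153] 0.16880745374171205
t 0.25 tcp [0.2834 0.5568 0.2524] yaw -0.4707 stand [-0.0724  0.807 ]  -> roll 0.8896 n 4.9  d(x,y,z) [0.887  0.0024 0.0198] n 14.8
[-1.0662, 0.6895, -0.1946, 1.5658, 0.1573, 0.9025, -0.2151]invalid input
```

```bash

python3 -m crank '[{"dx":0,"dy":-0.05,"dz":0,"roll":0.17},{"dx":0,"dy":-0.05,"dz":0,"roll":0.18},{"dx":0,"dy":0,"dz":0,"roll":0.18},{"dx":0,"dy":0,"dz":0,"roll":0.18},{"dx":0,"dy":0,"dz":0,"roll":0.18}]' 0.06 20
python3 - <<'E'
from h import *
for q in (1.07,):
    p=sw(-.06*np.sin(q),-.08); print(p,.14+.06*np.cos(q)); plan([*p,.25],SA-np.pi/2)
print(st()['qpos'])
E
```

```text
time_s: 0.88
tcp_pos: [0.2833, 0.5563, 0.3547]
tool_rot: [-1.573, -0.001, -1.389]
ft_force: [-0.5, -0.3, -0.5]
width: 0.0605
[ 0.48804565 -0.30653153] 0.16880745374171205
t 0.88 tcp [0.2833 0.5563 0.3547] yaw -1.389 stand [-0.0726  0.8066]  -> roll -0.0287 n 0.2  d(x,y,z) [0.8866 0.1047 0.02  ] n 14.9
[-1.2051, 0.5889, 0.0589, 1.4314, -0.0377, 1.1251, -0.958]
```

```bash

python3 -m crank '[{"dx":0.059,"dy":0,"dz":0.002,"roll":-0.03},{"dx":0.06,"dy":0,"dz":0.002,"roll":0},{"dx":0.06,"dy":0,"dz":0.002,"roll":0},{"dx":0.06,"dy":0,"dz":0.002,"roll":0},{"dx":0.06,"dy":0,"dz":0.002,"roll":0},{"dx":0.06,"dy":0,"dz":0.002,"roll":0},{"dx":0.06,"dy":0,"dz":0.002,"roll":0},{"dx":0.06,"dy":0,"dz":0.002,"roll":0},{"dx":0.06,"dy":0,"dz":0.002,"roll":0},{"dx":0.06,"dy":0,"dz":0.002,"roll":0},{"dx":0.06,"dy":0,"dz":0,"roll":0},{"dx":0.06,"dy":0,"dz":0,"roll":0},{"dx":0.06,"dy":0,"dz":0,"roll":0},{"dx":0.06,"dy":0,"dz":0,"roll":0}]'
python3 - <<'E'
from h import *
for q in (1.07,):
    p=sw(-.06*np.sin(q),-.08); print(p,.14+.06*np.cos(q)); plan([*p,.168],SA-np.pi/2)
print(st()['qpos'])
E
```

```text
time_s: 2.62
tcp_pos: [0.4858, -0.2782, 0.3543]
tool_rot: [-1.565, 0.002, -1.346]
ft_force: [1.0, -0.1, 0.3]
width: 0.0602
[ 0.48804565 -0.30653153] 0.16880745374171205
t 2.62 tcp [ 0.4858 -0.2782  0.3543] yaw -1.3457 stand [-0.0489 -0.0518]  -> roll 0.0146 n 0.1  d(x,y,z) [ 0.0282  0.1863 -0.0037] n 3.1
[0.3095, 0.4925, 0.2144, 1.6394, -0.125, 1.02, 0.7896]
```

```bash

python3 -m crank '[{"dx":0.028,"dy":0.03,"dz":-0.004,"roll":0.015},{"dx":0,"dy":0.055,"dz":0,"roll":0},{"dx":0,"dy":0.05,"dz":0,"roll":0},{"dx":0,"dy":0.03,"dz":0,"roll":0}]'
python3 - <<'E'
from h import *
p=sw(-.06*np.sin(1.07),-.08); plan([*p,.163],SA-np.pi/2)
im=crop("scene","s_cr",110,150,120,90,6)
im=crop("top","t_cr",330,140,120,90,6)
E
```

```text
time_s: 3.12
tcp_pos: [0.491, -0.316, 0.1868]
tool_rot: [-1.559, -0.007, -1.37]
ft_force: [0.8, 0.9, 0.7]
width: 0.0597
t 3.12 tcp [ 0.491  -0.316   0.1868] yaw -1.3703 stand [-0.0518 -0.0898]  -> roll -0.01 n 0.1  d(x,y,z) [-0.0098  0.0238 -0.0009] n 0.4
```

View pics/s_cr.png

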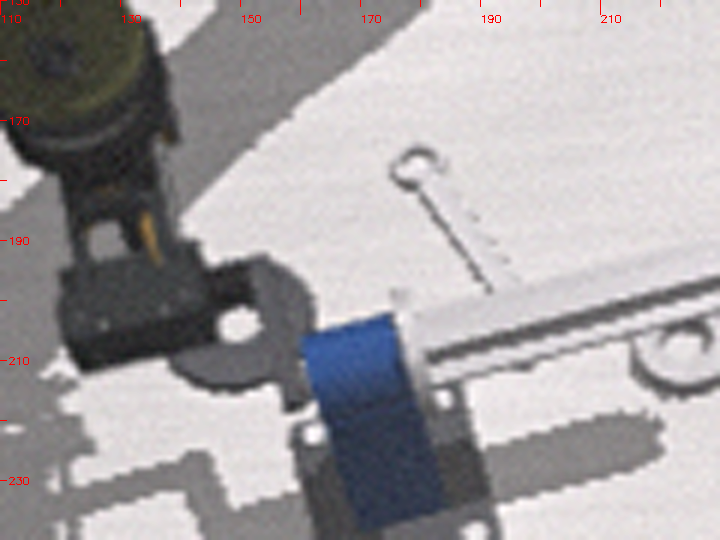

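View pics/t_cr.png

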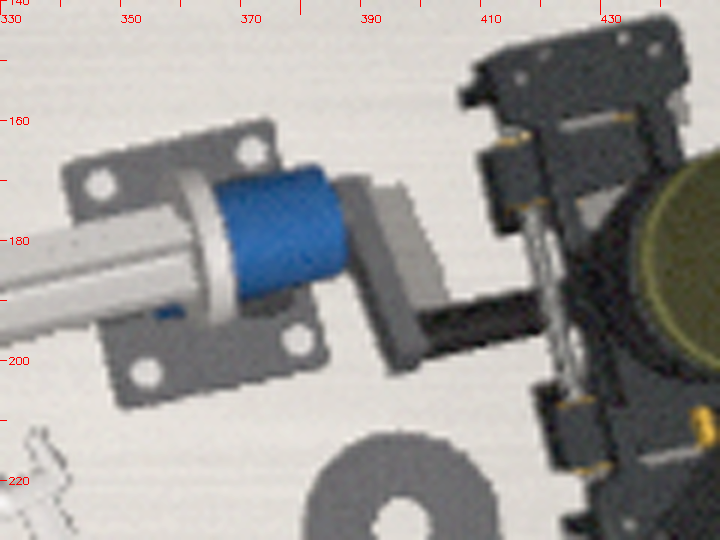

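The pin runs between the open fingers: it is at about (405-422,193) in the top view, with the fingers at (417,172) and (427,212). I'll lower the gripper and close it.

```bash

python3 -m crank '[{"dx":-0.005,"dy":0.024,"dz":0,"roll":-0.01},{"dx":0,"dy":0,"dz":0,"roll":0},{"dx":0,"dy":0,"dz":0,"roll":0}]' 
python3 -m crank '[{"dx":0,"dy":0,"dz":0,"roll":0},{"dx":0,"dy":0,"dz":0,"roll":0},{"dx":0,"dy":0,"dz":0,"roll":0},{"dx":0,"dy":0,"dz":0,"roll":0},{"dx":0,"dy":0,"dz":0,"roll":0},{"dx":0,"dy":0,"dz":0,"roll":0}]' 0.0 25
python3 - <<'E'
from h import *
plan([*sw(-.06,-.08),.135],SA-np.pi/2)
E
```

```text
time_s: 3.6
tcp_pos: [0.4915, -0.3116, 0.1656]
tool_rot: [-1.558, -0.008, -1.36]
ft_force: [0.3, -0.2, 0.3]
width: 0.0599
time_s: 4.35
tcp_pos: [0.4877, -0.314, 0.1685]
tool_rot: [-1.562, -0.009, -1.363]
ft_force: [1.4, 0.1, 0.2]
width: 0.0194
t 4.35 tcp [ 0.4877 -0.314   0.1685] yaw -1.363 stand [-0.0545 -0.0873]  -> roll -0.0027 n 0.0  d(x,y,z) [-0.0073  0.0335 -0.0055] n 0.6
```

```bash

python3 -m crank '[{"dx":0,"dy":0.010,"dz":-0.003,"roll":0},{"dx":0,"dy":0.010,"dz":-0.002,"roll":0},{"dx":0,"dy":0.007,"dz":-0.0005,"roll":0},{"dx":0,"dy":0,"dz":0,"roll":0}]' 
python3 - <<'E'
from h import *
plan([*sw(-.06,-.08),.135],SA-np.pi/2)
im=crop("top","t_cr2",280,150,150,90,5)
im=crop("scene","s_cr2",110,150,150,90,5)
E
```

```text
time_s: 4.85
tcp_pos: [0.4837, -0.3149, 0.1437]
tool_rot: [-1.558, -0.01, -1.363]
ft_force: [-0.2, -0.4, -3.2]
width: 0.0191
t 4.85 tcp [ 0.4837 -0.3149  0.1437] yaw -1.3626 stand [-0.0586 -0.0873]  -> roll -0.0023 n 0.0  d(x,y,z) [-0.0073  0.0087 -0.0014] n 0.2
```

View pics/t_cr2.png

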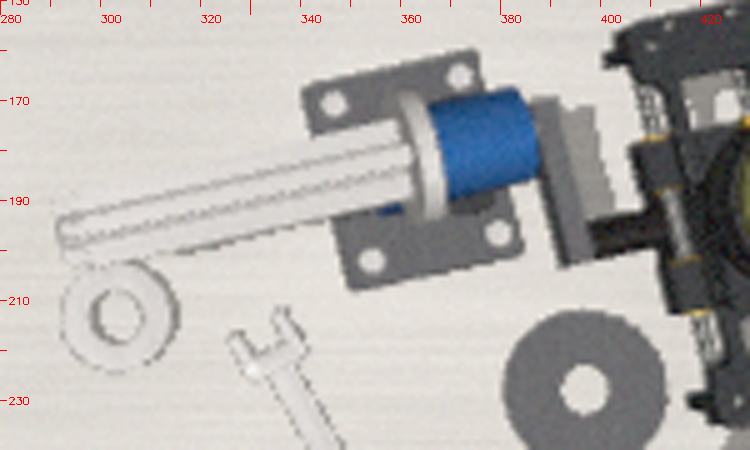

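View pics/s_cr2.png

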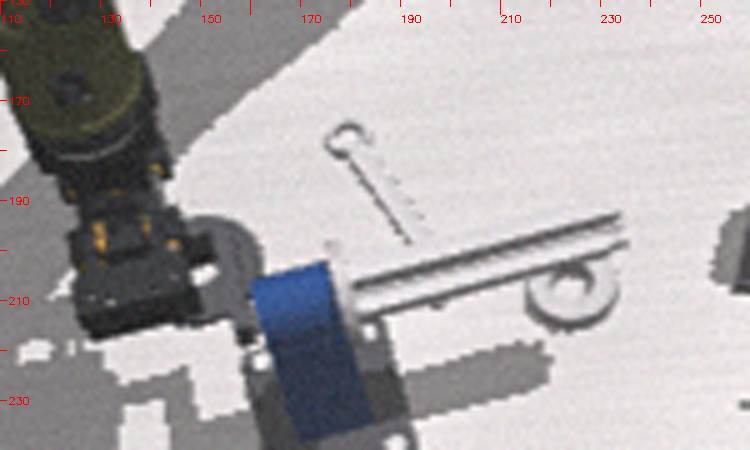

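```bash
cat > rib.py <<'E'
from h import *
import sys
def proj(q,y):  # rib edge points in stand frame at distance y
    out=[]
    for k in range(4):
        a=q+k*np.pi/2
        d=np.array([-np.sin(a),np.cos(a)]); e=np.array([np.cos(a),np.sin(a)])
        for s in (1,-1):
            xz=d*.02+e*s*.005
            P=[*sw(xz[0],y),.14+xz[1]]
            out.append(P)
    return out
def show(name,q,im=None):
    if im is None: im=bot.grab_frame("top")
    u0,v0,w,h,f=285,160,90,60,8
    c=im[v0:v0+h,u0:u0+w].astype(float).mean(2)
    c=np.clip((c-120)*2,0,255).astype(np.uint8)
    c=cv2.cvtColor(cv2.resize(c,(w*f,h*f),interpolation=cv2.INTER_CUBIC),cv2.COLOR_GRAY2BGR)
    b=c.copy()
    A=proj(q,.06);B=proj(q,.198)
    for a,bb in zip(A,B):
        if a[2]<.13: continue
        pa=(w2p("top",a)-[u0,v0]+.5)*f; pb=(w2p("top",bb)-[u0,v0]+.5)*f
        cv2.line(b,tuple(int(i) for i in pa),tuple(int(i) for i in pb),(0,0,255),1)
    cv2.imwrite("pics/"+name+".png",cv2.resize(np.vstack([c,b]),(600,800))if 0 else np.vstack([c,b])[:,:])
    return im
if __name__=="__main__": show(sys.argv[1],float(sys.argv[2]))
E
python3 rib.py rib1 1.5708; python3 -c "
import cv2;i=cv2.imread('pics/rib1.png');print(i.shape);cv2.imwrite('pics/rib1.png',cv2.resize(i,(450,600)))"
```

```text
(960, 720, 3)
```

View pics/rib1.png

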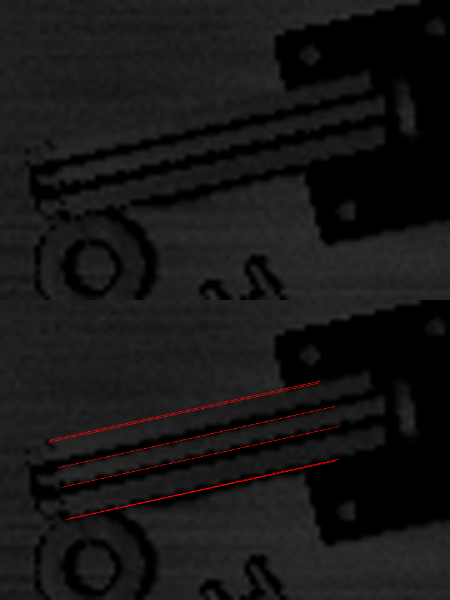

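```bash
python3 - <<'E'
from h import *
im=bot.grab_frame("top").astype(float).mean(2); np.save("g.npy",im)
for u in (297,305,313,321,329,337,345,353):
    v0=int(196-(u-292)*.215)-9
    print(u,v0,im[v0:v0+24,u].astype(int))
E
```

```text
297 185 [134 134 134 137 137 141 136 112 131 138 137 122 120 113 133 125 134 122
 120 129 133 135 135 134]
305 184 [136 134 135 136 139 135 115 119 135 137 137 118 116 131 136 133 135 133
  97 127 134 134 136 136]
313 182 [133 134 133 136 136 136 116 118 134 135 136 114 116 117 133 133 134 133
 119 130 134 137 135 129]
321 180 [135 135 134 134 137 133 133 114 132 134 136 136 110 117 133 132 132 133
 116  91 127 133 134 137]
329 179 [137 134 135 135 135 130 102 126 133 134 134 109 113 133 132 131 133 122
  90 130 137 135 134 138]
337 177 [138 136 133 135 133 131 114 119 131 133 134 129 116 129 133 132 131 132
  97 131 139 138 139 136]
345 175 [ 69  93 129 134 135 131 113 117 132 132 133 111 118 124 130 131 131 130
 103 126 136 136 137 139]
353 173 [ 62  63 126 132 132 130 118 116 131 133 132 123 116 118 131 132 132 132
  97  51  59  63  63  63]
```

```bash

python3 -m crank '[{"dx":0,"dy":0,"dz":0,"roll":0},{"dx":0,"dy":0,"dz":0,"roll":0},{"dx":0,"dy":-0.03,"dz":0,"roll":0},{"dx":-0.005,"dy":-0.03,"dz":-0.001,"roll":0}]' 0.05
python3 -m crank '[{"dx":0,"dy":0,"dz":0,"roll":0},{"dx":0,"dy":0,"dz":0,"roll":0},{"dx":0,"dy":0,"dz":0,"roll":0},{"dx":0,"dy":0,"dz":0,"roll":0}]' 0
python3 - <<'E'
from h import *
plan([*sw(-.06,-.08),.164],SA-np.pi/2)
E
```

```text
time_s: 5.55
tcp_pos: [0.4819, -0.3087, 0.2035]
tool_rot: [-1.559, -0.008, -1.361]
ft_force: [0.1, 0.6, -0.5]
width: 0.0501
time_s: 6.05
tcp_pos: [0.4828, -0.3085, 0.2035]
tool_rot: [-1.557, -0.009, -1.36]
ft_force: [-0.8, -0.5, -0.6]
width: 0.0123
t 6.05 tcp [ 0.4828 -0.3085  0.2035] yaw -1.3605 stand [-0.0582 -0.0808]  -> roll -0.0002 n 0.0  d(x,y,z) [-0.0008  0.0395 -0.0018] n 0.7
```

```bash

python3 -m crank '[{"dx":0,"dy":0.025,"dz":0,"roll":0},{"dx":0,"dy":0.008,"dz":0,"roll":0}]' 
python3 -m crank '[{"dx":0,"dy":0.004,"dz":0,"roll":0}]' 
python3 -m crank '[{"dx":0,"dy":0.002,"dz":0,"roll":0}]' 
python3 -m crank '[{"dx":0,"dy":0.002,"dz":0,"roll":0}]' 
```

```text
time_s: 6.3
tcp_pos: [0.4834, -0.3089, 0.1695]
tool_rot: [-1.557, -0.009, -1.361]
ft_force: [-0.2, -0.2, 0.4]
width: 0.0004
time_s: 6.42
tcp_pos: [0.4834, -0.309, 0.165]
tool_rot: [-1.557, -0.009, -1.361]
ft_force: [-0.3, -0.5, 3.9]
width: 0.0003
time_s: 6.55
tcp_pos: [0.4832, -0.3091, 0.1633]
tool_rot: [-1.558, -0.009, -1.361]
ft_force: [-1.8, 0.4, 3.4]
width: 0.0005
time_s: 6.68
tcp_pos: [0.483, -0.3092, 0.1617]
tool_rot: [-1.558, -0.009, -1.361]
ft_force: [-1.7, 0.3, 3.9]
width: 0.0003
```

```bash

python3 -m crank '[{"dx":0,"dy":-0.05,"dz":0,"roll":0},{"dx":0,"dy":-0.03,"dz":0,"roll":-0.17},{"dx":0,"dy":0,"dz":0,"roll":-0.17},{"dx":0,"dy":0,"dz":0,"roll":-0.17},{"dx":0,"dy":0,"dz":0,"roll":-0.17},{"dx":0,"dy":0,"dz":0,"roll":-0.17},{"dx":0,"dy":0,"dz":0,"roll":-0.17},{"dx":0,"dy":0,"dz":0,"roll":-0.17},{"dx":0,"dy":0,"dz":0,"roll":-0.17},{"dx":0,"dy":0,"dz":0,"roll":-0.15}]' 0.045 
python3 - <<'E'
from h import *
plan([.5448,.2458,.25],.156)
im=crop("top","t_r2",280,150,150,90,5)
E
```

```text
time_s: 7.92
tcp_pos: [0.485, -0.3101, 0.247]
tool_rot: [-1.587, -0.021, 0.199]
ft_force: [-0.3, 0.5, -0.1]
width: 0.0451
t 7.92 tcp [ 0.485  -0.3101  0.247 ] yaw 0.1985 stand [-0.0564 -0.0829]  -> roll 0.0425 n 0.2  d(x,y,z) [ 0.1455 -0.003   0.5399] n 9.3
```

View pics/t_r2.png

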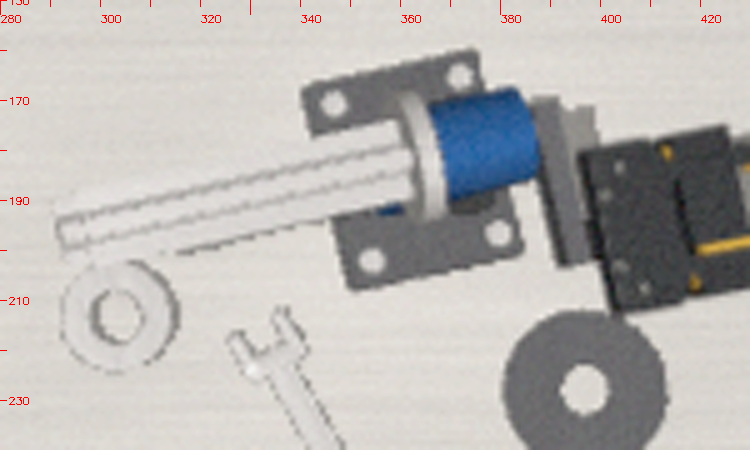

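```bash

python3 -m crank '[{"dx":0.01,"dy":-0.045,"dz":0.03,"roll":0.04},{"dx":0.015,"dy":-0.02,"dz":0.054,"roll":0},{"dx":0.015,"dy":0,"dz":0.056,"roll":0},{"dx":0.015,"dy":0,"dz":0.056,"roll":0},{"dx":0.015,"dy":0,"dz":0.056,"roll":0},{"dx":0.015,"dy":0,"dz":0.056,"roll":0},{"dx":0.015,"dy":0,"dz":0.056,"roll":0},{"dx":0.015,"dy":0,"dz":0.056,"roll":0},{"dx":0.015,"dy":0,"dz":0.056,"roll":0},{"dx":0.01,"dy":0,"dz":0.04,"roll":0},{"dx":0,"dy":0,"dz":0.02,"roll":0},{"dx":0,"dy":0,"dz":0,"roll":0}]' 
python3 - <<'E'
from h import *
plan([.5448,.2458,.20],.156)
E
```

```text
time_s: 9.48
tcp_pos: [0.5483, 0.2584, 0.3108]
tool_rot: [-1.583, -0.036, 0.126]
ft_force: [0.0, -0.3, 0.1]
width: 0.0451
t 9.47 tcp [0.5483 0.2584 0.3108] yaw 0.1264 stand [0.1243 0.4599]  -> roll -0.0296 n 0.2  d(x,y,z) [-0.0054  0.1108 -0.0119] n 1.9
```

```bash
sed -i "s/R=Ro.from_euler('xyz',\[-np.pi\/2,0,yaw\])/R=Ro.from_euler('xyz',[*s['tool_rot'][:2],yaw])/; s/\"yaw\",round(y0,4)/\"rpy\",np.round(s['tool_rot'],4)/" h.py
python3 -m crank '[{"dx":-0.0,"dy":0.04,"dz":-0.01,"roll":-0.03},{"dx":-0.004,"dy":0.03,"dz":-0.002,"roll":0},{"dx":0,"dy":0.02,"dz":0,"roll":0},{"dx":0,"dy":0,"dz":0,"roll":0}]' 
python3 - <<'E'
from h import *
plan([.5448,.2458,.152],.156)
im=crop("top","t_b1",150,140,120,90,6)
im=crop("scene","s_b1",270,130,120,90,6)
E
```

```text
time_s: 9.98
tcp_pos: [0.5518, 0.2383, 0.2199]
tool_rot: [-1.588, -0.039, 0.146]
ft_force: [0.5, -0.2, 0.1]
width: 0.0451
t 9.97 tcp [0.5518 0.2383 0.2199] rpy [-1.5878 -0.039   0.1457] stand [0.1236 0.4395]  -> roll -0.0103 n 0.1  d(x,y,z) [-0.0084  0.0674  0.0096] n 1.1
```

View pics/t_b1.png

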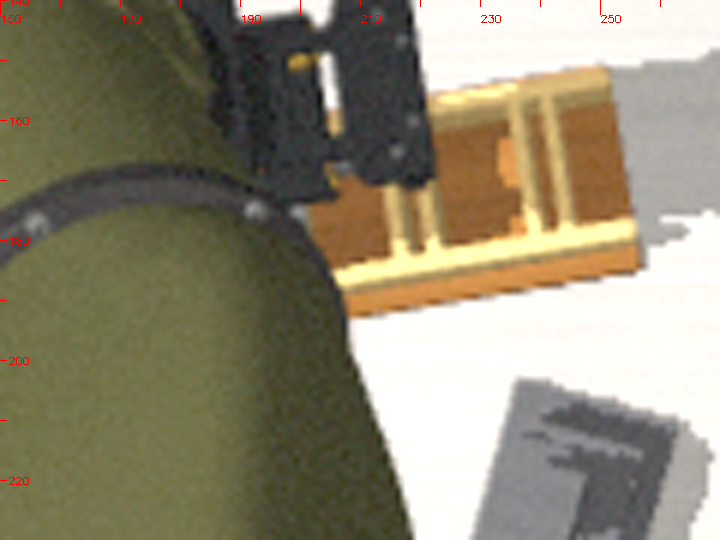

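View pics/s_b1.png

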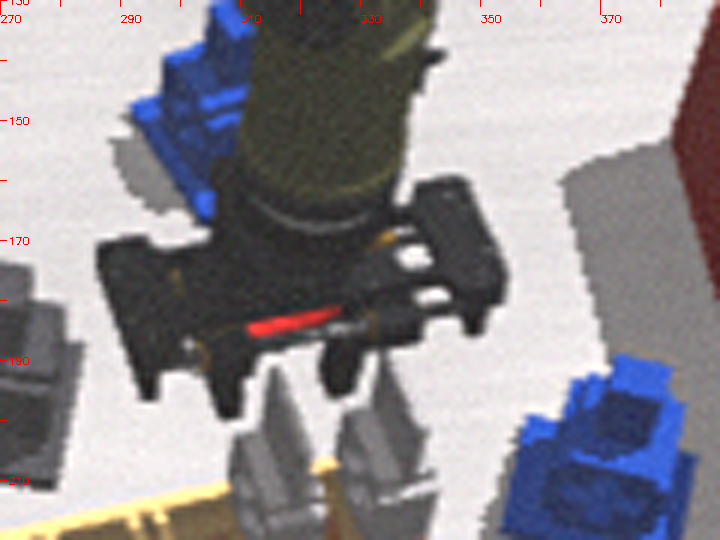

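```bash

python3 -m crank '[{"dx":-0.008,"dy":0,"dz":0.010,"roll":-0.01},{"dx":0,"dy":0,"dz":0,"roll":0}]' 
python3 - <<'E'
from h import *
plan([.5448,.2458,.152],.156)
E
```

```text
time_s: 10.32
tcp_pos: [0.5437, 0.2495, 0.2233]
tool_rot: [-1.585, -0.046, 0.156]
ft_force: [-0.6, -0.1, 0.2]
width: 0.0452
t 10.32 tcp [0.5437 0.2495 0.2233] rpy [-1.5847 -0.0457  0.1564] stand [0.1179 0.4521]  -> roll 0.0004 n 0.0  d(x,y,z) [-0.0027  0.0712 -0.0028] n 1.2
```

```bash

python3 -m crank '[{"dx":-0.003,"dy":0.04,"dz":-0.003,"roll":0},{"dx":0,"dy":0.031,"dz":0,"roll":0}]' 
python3 - <<'E'
from h import *
plan([.5448,.2458,.152],.156)
E
python3 -m crank '[{"dx":0,"dy":0,"dz":0,"roll":0},{"dx":0,"dy":0,"dz":0,"roll":0},{"dx":0,"dy":0,"dz":0,"roll":0},{"dx":0,"dy":0,"dz":0,"roll":0},{"dx":0,"dy":0,"dz":0,"roll":0}]' 0 40
python3 - <<'E'
from h import *
plan([.5448,.2458,.152],.156)
E
```

```text
time_s: 10.58
tcp_pos: [0.5471, 0.2478, 0.1549]
tool_rot: [-1.581, -0.055, 0.157]
ft_force: [-0.2, -0.2, 0.2]
width: 0.0452
t 10.57 tcp [0.5471 0.2478 0.1549] rpy [-1.5813 -0.0549  0.1571] stand [0.121  0.4498]  -> roll 0.0011 n 0.0  d(x,y,z) [-0.0028  0.0027 -0.0016] n 0.1
time_s: 11.2
tcp_pos: [0.5477, 0.2486, 0.1575]
tool_rot: [-1.581, -0.057, 0.158]
ft_force: [0.0, 0.1, -4.6]
width: 0.0056
t 11.2 tcp [0.5477 0.2486 0.1575] rpy [-1.5807 -0.0571  0.1576] stand [0.1217 0.4504]  -> roll 0.0016 n 0.0  d(x,y,z) [-0.0036  0.0053 -0.0023] n 0.1
```

```bash

python3 -m crank '[{"dx":0,"dy":-0.04,"dz":0,"roll":0},{"dx":0,"dy":-0.06,"dz":0,"roll":0},{"dx":0,"dy":-0.06,"dz":0,"roll":0},{"dx":0,"dy":0,"dz":0,"roll":-0.05}]' 
python3 - <<'E'
from h import *
plan([*sw(0,.26),.32],SA)
E
```

```text
time_s: 11.7
tcp_pos: [0.5378, 0.2481, 0.32]
tool_rot: [-1.585, -0.054, 0.209]
ft_force: [-0.1, 0.3, -4.9]
width: 0.006
t 11.7 tcp [0.5378 0.2481 0.32  ] rpy [-1.5846 -0.0535  0.2092] stand [0.1119 0.452 ]  -> roll -0.0013 n 0.0  d(x,y,z) [-0.1117 -0.0033 -0.1921] n 3.7
```

```bash

python3 -m crank '[{"dx":-0.02,"dy":0,"dz":-0.04,"roll":0},{"dx":-0.03,"dy":0,"dz":-0.05,"roll":0},{"dx":-0.03,"dy":0,"dz":-0.05,"roll":0},{"dx":-0.025,"dy":0,"dz":-0.04,"roll":0},{"dx":-0.007,"dy":0.03,"dz":-0.012,"roll":0},{"dx":0,"dy":0.03,"dz":0,"roll":0}]' 
python3 - <<'E'
from h import *
plan([*sw(0,.26),.20],SA)
im=crop("top","t_i1",210,140,150,90,5)
im=crop("scene","s_i1",160,130,150,100,5)
E
```

```text
time_s: 12.45
tcp_pos: [0.4675, 0.0292, 0.2558]
tool_rot: [-1.586, -0.054, 0.208]
ft_force: [0.6, 0.7, -4.1]
width: 0.0055
t 12.45 tcp [0.4675 0.0292 0.2558] rpy [-1.5856 -0.0543  0.2082] stand [-0.0026  0.2526]  -> roll -0.0023 n 0.0  d(x,y,z) [-0.0004  0.0558  0.0082] n 0.9
```

View pics/t_i1.png

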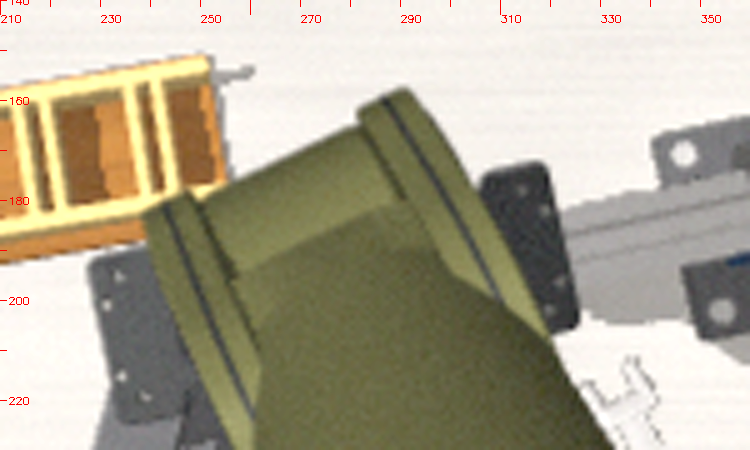

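View pics/s_i1.png

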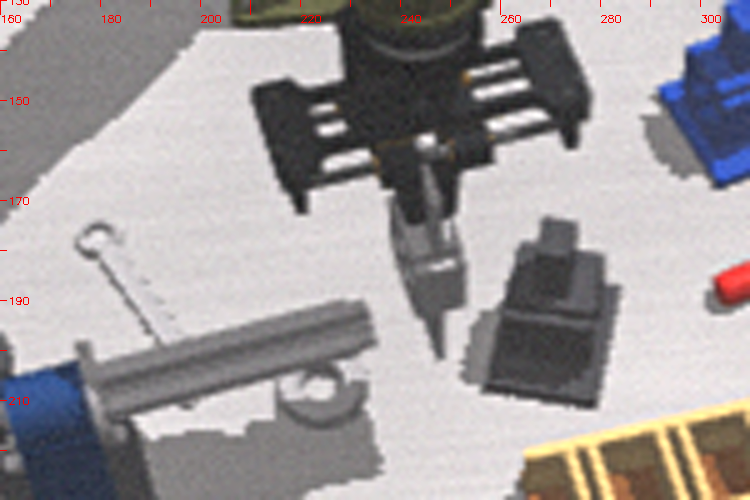

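```bash
python3 - <<'E'
from h import *
def vline(x,z,u):
    # v at column u for line along shaft
    a=w2p("top",[*sw(x,.06),z]);b=w2p("top",[*sw(x,.2),z]); return a[1]+(u-a[0])*(b[1]-a[1])/(b[0]-a[0])
for u,bot_,up,lo in [(305,202,190.5,195.5),(313,200.2,188.5,194),(321,198.8,187.1,192.5),(329,197,185.2,190.5),(337,195,183.6,189),(345,193,181.5,186.7),(353,191.2,179.4,185)]:
    print(u,"bottom",bot_-vline(-.02,.145,u).round(2),bot_-vline(-.02,.135,u).round(2),"up",round(up-vline(.005,.16,u),2),"lo",round(lo-vline(-.005,.16,u),2),round(lo-vline(-.005,.145,u),2))
print("top sil",176.3-vline(.02,.145,345),174.5-vline(.02,.145,353))
s=bot.read_state()
o_rot=Ro.from_euler('xyz',[-1.5807,-.0571,.1576]).as_matrix()
o=o_rot.T@(np.array([.5448,.2458,.098])-np.array([.5477,.2486,.1575])); print("o",o)
R=Ro.from_euler('xyz',s['tool_rot']).as_matrix(); b=np.array(s['tcp_pos'])+R@o; print("bore",b,ws(b))
E
```

```text
305 bottom 0.27000000000001023 0.12999999999999545 up -0.55 lo 0.27 -0.04
313 bottom 0.22999999999998977 0.07999999999998408 up -0.79 lo 0.53 0.22
321 bottom 0.5900000000000034 0.4399999999999977 up -0.43 lo 0.79 0.47
329 bottom 0.539999999999992 0.4000000000000057 up -0.57 lo 0.55 0.23
337 bottom 0.30000000000001137 0.1599999999999966 up -0.41 lo 0.81 0.49
345 bottom 0.060000000000002274 -0.09000000000000341 up -0.75 lo 0.27 -0.05
353 bottom 0.01999999999998181 -0.13000000000002387 up -1.08 lo 0.33 0.01
top sil -0.1577391199699889 -0.1951525651856798
o [-0.00669374  0.05923448 -0.0017236 ]
bore [0.46272688 0.02692146 0.19467917] [-0.00771729  0.25138287]
```

```bash
cat >> h.py <<'E'
def borenow(o):
    s=bot.read_state(); R=Ro.from_euler('xyz',s['tool_rot']).as_matrix(); b=np.array(s['tcp_pos'])+R@np.array(o)
    return b,R,s
def go(o,x,y,z,yaw=None):
    "shift in tool axes to bring held bore to stand (x,y), z"
    b,R,s=borenow(o); d=R.T@(np.array([*sw(x,y),z])-b)
    print("t",round(s['time_s'],2),"bore stand",ws(b).round(4),"z",b[2].round(4),"rpy",np.round(s['tool_rot'],3),"f",np.round(s['ft_force'],1),"w",round(s['width'],4),"-> d",d.round(4),"roll",round(s['tool_rot'][2]-(SA if yaw is None else yaw),3))
OB=[-.0067,.0592,-.0017]
E
python3 -c "
from h import *
go(OB,0,.25,.14)"
```

```text
t 12.55 bore stand [-0.0077  0.2514] z 0.1947 rpy [-1.585 -0.048  0.211] f [-1.2  1.1 -4.7] w 0.0056 -> d [ 0.0051  0.055  -0.0006] roll 0.0
```

```bash

python3 -m crank '[{"dx":0.005,"dy":0.03,"dz":0,"roll":0},{"dx":0,"dy":0.024,"dz":0,"roll":0}]' 
python3 - <<'E'
from h import *
go(OB,0,.25,.14)
im=crop("scene","s_i2",195,150,70,55,11)
b,R,s=borenow(OB)
def P(l): 
    l=np.array(l); return w2p("scene",[*(b[:2]+sw(l[0],l[1])-SP),b[2]+l[2]]).round(1)
for l in [(.028,-.003,-.085),(-.028,-.003,-.085),(.028,.003,.085),(.032,-.016,.032),(.032,.016,.032),(-.032,-.016,.032),(.032,-.016,-.032)]: print(l,P(l))
print("shaft tip",[w2p("scene",[*sw(x,.21),.14+z]).round(1) for x,z in [(0,0),(0,.017),(.017,0),(-.017,0)]])
E
```

```text
time_s: 12.8
tcp_pos: [0.476, 0.0322, 0.202]
tool_rot: [-1.585, -0.054, 0.211]
ft_force: [0.1, -0.5, -2.8]
width: 0.0054
t 12.8 bore stand [0.0028 0.2513] z 0.1426 rpy [-1.585 -0.054  0.211] f [ 0.1 -0.5 -2.8] w 0.0054 -> d [-0.003   0.0024 -0.0012] roll 0.001
(0.028, -0.003, -0.085) [247.7 212.5]
(-0.028, -0.003, -0.085) [243.  199.1]
(0.028, 0.003, 0.085) [248.1 182.8]
(0.032, -0.016, 0.032) [243.1 195. ]
(0.032, 0.016, 0.032) [252.9 192.5]
(-0.032, -0.016, 0.032) [237.5 179.1]
(0.032, -0.016, -0.032) [243.8 206. ]
shaft tip [array([232.9, 194.3]), array([232.6, 191.4]), array([234.3, 198.6]), array([231.5, 190.2])]
```

View pics/s_i2.png

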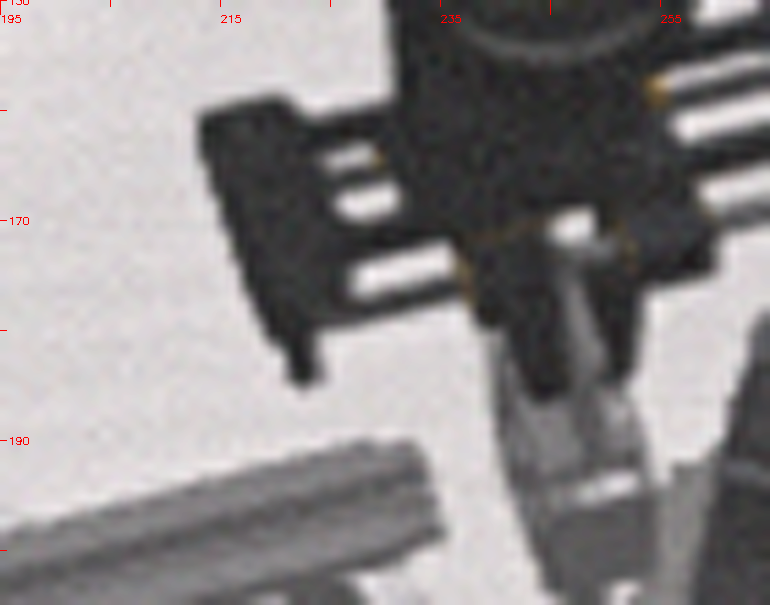

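```bash

python3 -m crank '[{"dx":-0.003,"dy":0.003,"dz":-0.001,"roll":0}]' 
python3 -c "
from h import *
go(OB,0,.23,.14)"
python3 -m crank '[{"dx":0,"dy":0,"dz":-0.02,"roll":0}]' 
python3 -c "
from h import *
go(OB,0,.21,.14)"

```

```text
time_s: 12.98
tcp_pos: [0.4728, 0.0312, 0.1974]
tool_rot: [-1.584, -0.051, 0.213]
ft_force: [0.8, -0.5, -4.2]
width: 0.0058
t 12.97 bore stand [-0.0006  0.251 ] z 0.1379 rpy [-1.584 -0.051  0.213] f [ 0.8 -0.5 -4.2] w 0.0058 -> d [ 0.0007 -0.0018 -0.021 ] roll 0.002
time_s: 13.1
tcp_pos: [0.4769, 0.0133, 0.1984]
tool_rot: [-1.583, -0.051, 0.217]
ft_force: [-0.3, -0.5, -4.2]
width: 0.0058
t 13.1 bore stand [-0.0003  0.2327] z 0.139 rpy [-1.583 -0.051  0.217] f [-0.3 -0.5 -4.2] w 0.0058 -> d [ 0.0002 -0.0007 -0.0227] roll 0.006
```

```bash

python3 -m crank '[{"dx":0,"dy":-0.001,"dz":-0.012,"roll":0.005}]' 
python3 -c "
from h import *
go(OB,0,.20,.14)"
python3 -m crank '[{"dx":0,"dy":0,"dz":-0.012,"roll":0}]' 
python3 -c "
from h import *
go(OB,0,.19,.14)"

```

```text
time_s: 13.22
tcp_pos: [0.4799, 0.0007, 0.2006]
tool_rot: [-1.583, -0.053, 0.211]
ft_force: [-0.5, -0.3, -3.7]
width: 0.0055
t 13.22 bore stand [1.000e-04 2.197e-01] z 0.1412 rpy [-1.583 -0.053  0.211] f [-0.5 -0.3 -3.7] w 0.0055 -> d [-0.0001  0.0014 -0.0197] roll 0.0
time_s: 13.35
tcp_pos: [0.4826, -0.0109, 0.2016]
tool_rot: [-1.583, -0.054, 0.211]
ft_force: [-0.5, -0.7, -3.6]
width: 0.0057
t 13.35 bore stand [0.0003 0.2078] z 0.1421 rpy [-1.583 -0.054  0.211] f [-0.5 -0.7 -3.6] w 0.0057 -> d [-0.0005  0.0023 -0.0178] roll 0.001
```

```bash

python3 -m crank '[{"dx":0,"dy":0.002,"dz":-0.02,"roll":0},{"dx":0,"dy":0,"dz":-0.02,"roll":0}]' 
python3 -c "
from h import *
go(OB,0,.051,.14)"
python3 -m crank '[{"dx":0,"dy":0,"dz":-0.02,"roll":0},{"dx":0,"dy":0,"dz":-0.02,"roll":0}]' 
python3 -c "
from h import *
go(OB,0,.051,.14)"

```

```text
time_s: 13.6
tcp_pos: [0.4908, -0.0506, 0.201]
tool_rot: [-1.582, -0.054, 0.213]
ft_force: [0.4, -0.1, -3.7]
width: 0.0057
t 13.6 bore stand [0.     0.1673] z 0.1415 rpy [-1.582 -0.054  0.213] f [ 0.4 -0.1 -3.7] w 0.0057 -> d [-0.0004  0.0029 -0.1163] roll 0.002
time_s: 13.85
tcp_pos: [0.4992, -0.0908, 0.2021]
tool_rot: [-1.581, -0.054, 0.213]
ft_force: [-0.2, 3.2, -9.5]
width: 0.0055
t 13.85 bore stand [-0.0002  0.1263] z 0.1426 rpy [-1.581 -0.054  0.213] f [-0.2  3.2 -9.5] w 0.0055 -> d [-0.0001  0.0034 -0.0753] roll 0.002
```

Contact begins because the part is riding about 2.5 mm high, so I'll lower it slightly.

```bash

python3 -m crank '[{"dx":0,"dy":0.003,"dz":-0.02,"roll":0},{"dx":0,"dy":0.001,"dz":-0.02,"roll":0}]' 
python3 -c "
from h import *
go(OB,0,.051,.14)"
python3 -m crank '[{"dx":0,"dy":0.001,"dz":-0.02,"roll":0},{"dx":0,"dy":0,"dz":-0.009,"roll":0}]' 
python3 -c "
from h import *
go(OB,0,.051,.14)"

```

```text
time_s: 14.1
tcp_pos: [0.508, -0.1317, 0.1992]
tool_rot: [-1.581, -0.055, 0.213]
ft_force: [-0.3, -0.8, -4.1]
width: 0.0057
t 14.1 bore stand [-0.0001  0.0845] z 0.1397 rpy [-1.581 -0.055  0.213] f [-0.3 -0.8 -4.1] w 0.0057 -> d [ 0.      0.0001 -0.0335] roll 0.002
time_s: 14.35
tcp_pos: [0.5142, -0.1627, 0.1992]
tool_rot: [-1.582, -0.055, 0.211]
ft_force: [0.4, 0.2, -3.3]
width: 0.0057
t 14.35 bore stand [-0.0004  0.0529] z 0.1397 rpy [-1.582 -0.055  0.211] f [ 0.4  0.2 -3.3] w 0.0057 -> d [ 0.0004 -0.0002 -0.0019] roll 0.0
```

```bash

python3 -m crank '[{"dx":0,"dy":0,"dz":-0.004,"roll":0}]' 
python3 -m crank '[{"dx":0,"dy":0,"dz":-0.004,"roll":0}]' 
python3 -c "
from h import *
go(OB,0,.051,.14)
im=crop('scene','s_i3',150,150,90,60,8)
"

```

```text
time_s: 14.48
tcp_pos: [0.5149, -0.1663, 0.1994]
tool_rot: [-1.581, -0.055, 0.21]
ft_force: [-2.1, 7.3, -1.8]
width: 0.0056
time_s: 14.6
tcp_pos: [0.5149, -0.1665, 0.1995]
tool_rot: [-1.576, -0.054, 0.213]
ft_force: [-2.9, 10.8, 0.9]
width: 0.0058
t 14.6 bore stand [-0.0006  0.0493] z 0.14 rpy [-1.576 -0.054  0.213] f [-2.9 10.8  0.9] w 0.0058 -> d [0.0006 0.     0.0017] roll 0.002
```

View pics/s_i3.png

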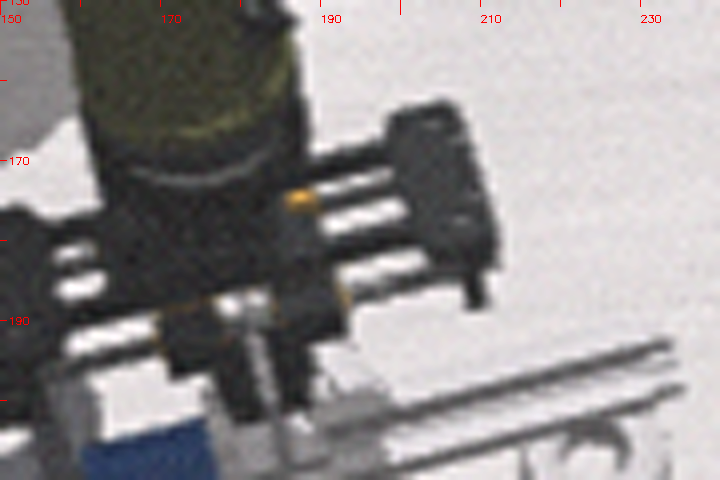

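```bash

python3 -m crank '[{"dx":0,"dy":0,"dz":0.001,"roll":0},{"dx":0,"dy":0,"dz":0,"roll":0},{"dx":0,"dy":-0.05,"dz":0,"roll":0},{"dx":0,"dy":-0.05,"dz":0,"roll":0},{"dx":0,"dy":0,"dz":-0.05,"roll":0.17},{"dx":0,"dy":0,"dz":-0.04,"roll":0.175},{"dx":0,"dy":0,"dz":0,"roll":0.175},{"dx":0,"dy":0,"dz":0,"roll":0.175},{"dx":0,"dy":0,"dz":0,"roll":0.175},{"dx":0,"dy":0,"dz":0,"roll":0.175},{"dx":0,"dy":0,"dz":0,"roll":0.175},{"dx":0,"dy":0,"dz":0,"roll":0.175},{"dx":0,"dy":0,"dz":0,"roll":0.175}]' 0.055
python3 -c "
from h import *
plan([*sw(-.06,-.085),.2],SA-np.pi/2)
im=crop('top','t_i3',280,140,150,100,5)
im=crop('scene','s_i4',130,130,120,90,6)
"

```

```text
time_s: 16.27
tcp_pos: [0.5263, -0.2602, 0.3099]
tool_rot: [-1.502, -0.015, -1.406]
ft_force: [0.5, -0.6, -0.1]
width: 0.0547
t 16.27 tcp [ 0.5263 -0.2602  0.3099] rpy [-1.5024 -0.0154 -1.4061] stand [-0.0055 -0.0427]  -> roll -0.0458 n 0.3  d(x,y,z) [ 0.0407  0.1066 -0.0619] n 2.2
```

View pics/t_i3.png

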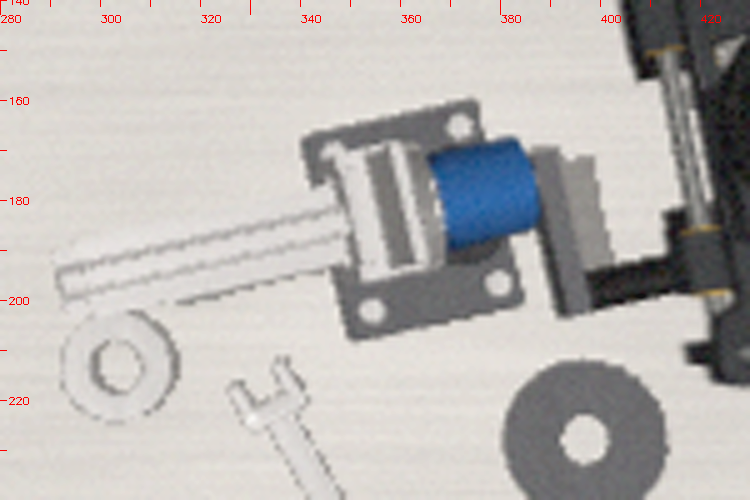

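View pics/s_i4.png

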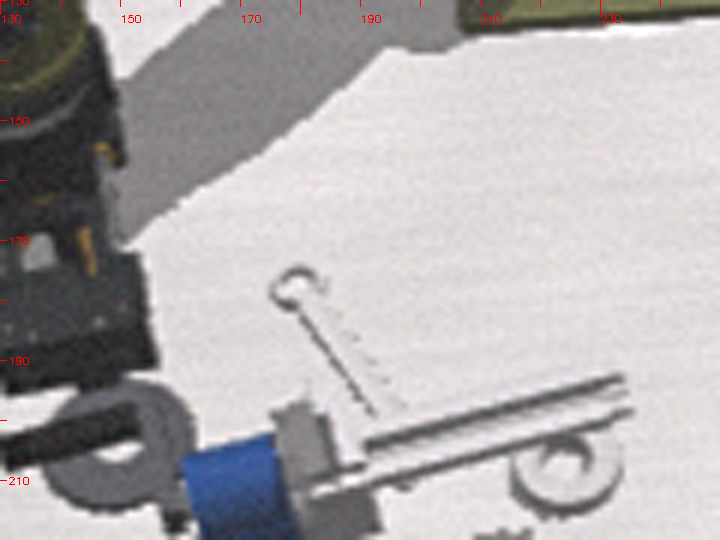

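```bash
cat >> h.py <<'E'
def tilt():
    s=bot.read_state(); R=Ro.from_euler('xyz',s['tool_rot']).as_matrix(); print("tilt",R[:2,1].round(4))
E
python3 -m crank '[{"dx":0.041,"dy":0,"dz":-0.04,"roll":-0.045}]' 
python3 -c "
from h import *
tilt()"
python3 -m crank '[{"dx":0,"dy":0.05,"dz":-0.022,"roll":0}]' 
python3 -c "
from h import *
tilt()"
python3 -m crank '[{"dx":0,"dy":0.05,"dz":0,"roll":0}]' 
python3 -c "
from h import *
tilt()
plan([*sw(-.06,-.085),.133],SA-np.pi/2)
"

```

```text
time_s: 16.5
tcp_pos: [0.4978, -0.3029, 0.3081]
tool_rot: [-1.5, -0.018, -1.34]
ft_force: [-0.2, -0.9, -1.1]
width: 0.0551
tilt [ 0.0731 -0.0016]
time_s: 16.62
tcp_pos: [0.4805, -0.3142, 0.2596]
tool_rot: [-1.494, -0.029, -1.341]
ft_force: [0.8, 0.3, -1.4]
width: 0.0548
tilt [ 0.0809 -0.0106]
time_s: 16.75
tcp_pos: [0.4833, -0.3161, 0.2094]
tool_rot: [-1.494, -0.031, -1.339]
ft_force: [0.5, 0.0, -0.2]
width: 0.0551
tilt [ 0.0819 -0.012 ]
t 16.75 tcp [ 0.4833 -0.3161  0.2094] rpy [-1.4938 -0.0306 -1.3395] stand [-0.0592 -0.0883]  -> roll 0.0208 n 0.1  d(x,y,z) [-0.0057  0.076  -0.0066] n 1.3
```

```bash

python3 -m crank '[{"dx":-0.003,"dy":0.035,"dz":-0.003,"roll":0},{"dx":-0.003,"dy":0.035,"dz":-0.003,"roll":0.02}]' 
python3 -c "
from h import *
tilt()
plan([*sw(-.06,-.085),.133],SA-np.pi/2)
im=crop('top','t_i5',360,150,90,70,8)
"

```

```text
time_s: 17.0
tcp_pos: [0.482, -0.3133, 0.1368]
tool_rot: [-1.492, -0.03, -1.353]
ft_force: [0.3, -0.0, 0.1]
width: 0.055
tilt [ 0.0834 -0.0126]
t 17.0 tcp [ 0.482  -0.3133  0.1368] rpy [-1.492  -0.0305 -1.3526] stand [-0.0599 -0.0853]  -> roll 0.0077 n 0.0  d(x,y,z) [-0.0005  0.0037 -0.0004] n 0.1
```

View pics/t_i5.png

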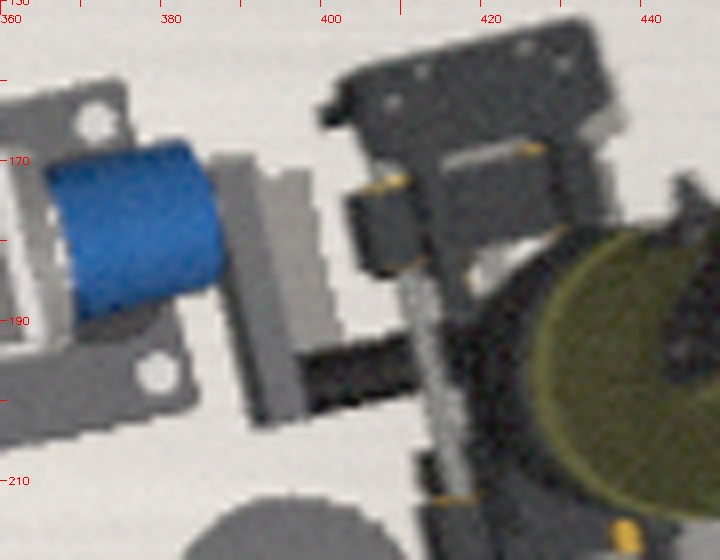

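```bash

python3 -m crank '[{"dx":0,"dy":0.001,"dz":0,"roll":0},{"dx":0,"dy":0,"dz":0,"roll":0},{"dx":0,"dy":0,"dz":0,"roll":0},{"dx":0,"dy":0,"dz":0,"roll":0},{"dx":0,"dy":0,"dz":0,"roll":0}]' 0 40
python3 -c "
from h import *
tilt()
plan([*sw(-.06,-.085),.133],SA-np.pi/2)
"
python3 -m crank '[{"dx":0,"dy":-0.012,"dz":0.002,"roll":0},{"dx":0,"dy":-0.0115,"dz":0.004,"roll":0},{"dx":0,"dy":-0.010,"dz":0.006,"roll":0}]'
python3 -c "
from h import *
tilt()
plan([*sw(-.06,-.085),.133],SA-np.pi/2)
"

```

```text
time_s: 17.68
tcp_pos: [0.4834, -0.3121, 0.135]
tool_rot: [-1.491, -0.029, -1.346]
ft_force: [0.5, -0.5, -8.2]
width: 0.0187
tilt [ 0.0841 -0.0107]
t 17.68 tcp [ 0.4834 -0.3121  0.135 ] rpy [-1.4911 -0.0292 -1.3462] stand [-0.0583 -0.0845]  -> roll 0.0141 n 0.1  d(x,y,z) [ 0.0005  0.0019 -0.0018] n 0.0
time_s: 18.05
tcp_pos: [0.4882, -0.3111, 0.1666]
tool_rot: [-1.5, -0.027, -1.349]
ft_force: [0.4, -5.4, -15.2]
width: 0.0189
tilt [ 0.0745 -0.0111]
t 18.05 tcp [ 0.4882 -0.3111  0.1666] rpy [-1.5005 -0.0273 -1.349 ] stand [-0.0535 -0.0845]  -> roll 0.0113 n 0.1  d(x,y,z) [-0.0004  0.033  -0.0089] n 0.6
```

```bash

python3 -m crank '[{"dx":0,"dy":-0.011,"dz":0.011,"roll":0},{"dx":0,"dy":-0.007,"dz":0.010,"roll":0},{"dx":0,"dy":-0.005,"dz":0.011,"roll":0}]'
python3 -c "
from h import *
tilt()
plan([*sw(0.0017,-.085),.197],SA-np.pi/2)
"

```

```text
time_s: 18.42
tcp_pos: [0.501, -0.3084, 0.1885]
tool_rot: [-1.532, -0.02, -1.358]
ft_force: [-8.6, -6.4, -10.0]
width: 0.0189
tilt [ 0.0418 -0.011 ]
t 18.43 tcp [ 0.501  -0.3084  0.1885] rpy [-1.5323 -0.0196 -1.3576] stand [-0.0404 -0.0845]  -> roll 0.0027 n 0.0  d(x,y,z) [ 0.0006 -0.0069  0.0424] n 0.7
```

```bash

python3 -m crank '[{"dx":0,"dy":-0.007,"dz":0.013,"roll":0},{"dx":0,"dy":-0.004,"dz":0.014,"roll":0}]'
python3 -c "
from h import *
tilt()
plan([*sw(0.000,-.085),.197],SA-np.pi/2)
im=crop('scene','s_c5',110,140,110,80,7)
"

```

```text
time_s: 18.68
tcp_pos: [0.5109, -0.3064, 0.1979]
tool_rot: [-1.563, -0.012, -1.365]
ft_force: [-17.2, -5.1, -0.9]
width: 0.0193
tilt [ 0.0102 -0.0103]
t 18.68 tcp [ 0.5109 -0.3064  0.1979] rpy [-1.5629 -0.0122 -1.3651] stand [-0.0303 -0.0847]  -> roll -0.0048 n 0.0  d(x,y,z) [0.0003 0.0011 0.0302] n 0.5
```

View pics/s_c5.png

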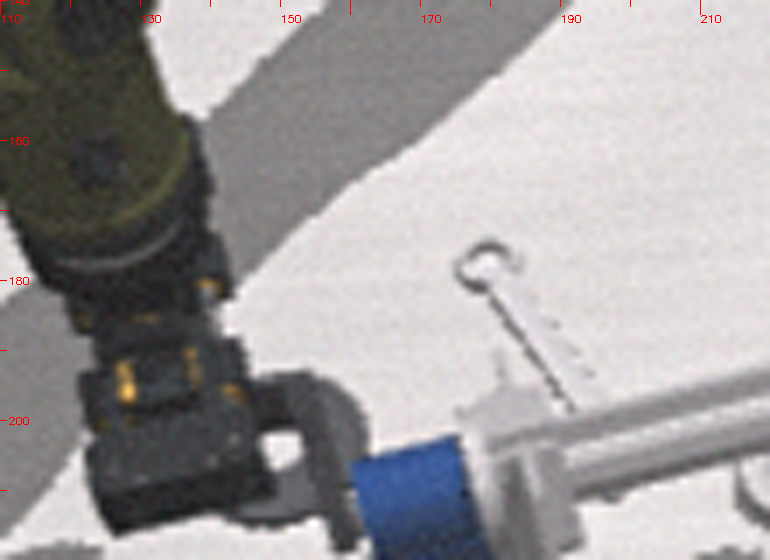

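```bash

python3 -m crank '[{"dx":0,"dy":-0.002,"dz":0.006,"roll":0}, {"dx":0,"dy":-0.002,"dz":0.012,"roll":0}]' 0 8
python3 -c "
from h import *
tilt()
plan([*sw(0.000,-.085),.197],SA-np.pi/2)
"

```

```text
time_s: 18.98
tcp_pos: [0.5199, -0.3046, 0.2033]
tool_rot: [-1.58, -0.008, -1.37]
ft_force: [-14.8, -1.8, 12.4]
width: 0.0197
tilt [-0.0072 -0.0101]
t 18.98 tcp [ 0.5199 -0.3046  0.2033] rpy [-1.5798 -0.0084 -1.3696] stand [-0.0211 -0.0848]  -> roll -0.0093 n 0.1  d(x,y,z) [0.0002 0.0061 0.0212] n 0.4
```

```bash

python3 -m crank '[{"dx":0,"dy":-0.001,"dz":0.010,"roll":0}, {"dx":0,"dy":0,"dz":0.008,"roll":0}]' 0 6
python3 -c "
from h import *
tilt()
plan([*sw(0.000,-.085),.197],SA-np.pi/2)
im=crop('scene','s_c6',110,140,110,80,7)
im=crop('top','t_c6',330,130,110,80,7)
"

```

```text
time_s: 19.23
tcp_pos: [0.5302, -0.3027, 0.2078]
tool_rot: [-1.593, -0.006, -1.373]
ft_force: [-9.5, -0.6, 6.0]
width: 0.0195
tilt [-0.0209 -0.0102]
t 19.23 tcp [ 0.5302 -0.3027  0.2078] rpy [-1.5933 -0.0059 -1.3735] stand [-0.0106 -0.085 ]  -> roll -0.0132 n 0.1  d(x,y,z) [-0.0001  0.0106  0.0109] n 0.3
```

View pics/s_c6.png

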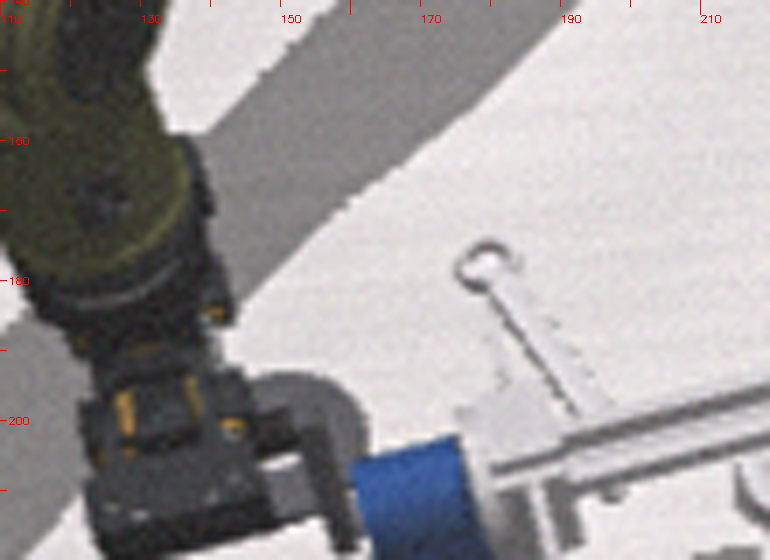

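View pics/t_c6.png

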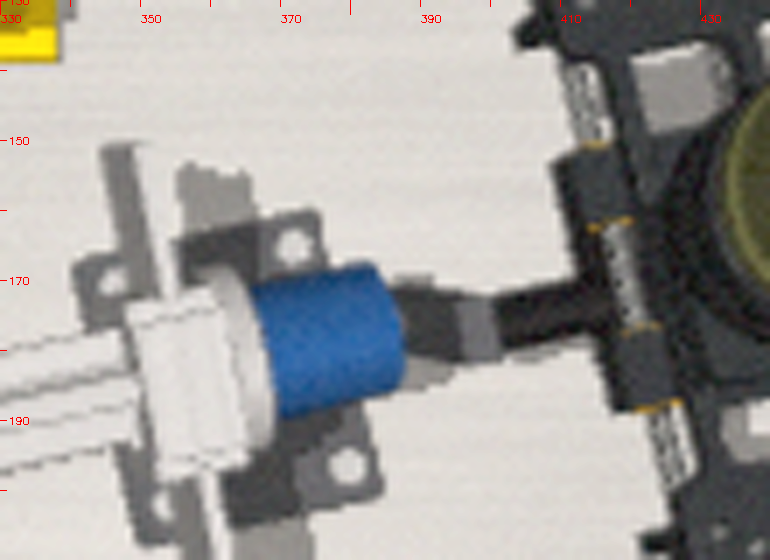

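```bash

python3 -m crank '[{"dx":0,"dy":0,"dz":0.009,"roll":0}, {"dx":0,"dy":0,"dz":0.005,"roll":0}]' 0 6
python3 -c "
from h import *
tilt()
plan([*sw(0.000,-.085),.197],SA-np.pi/2)
im=crop('top','t_c7',330,130,110,80,7)
"

```

```text
time_s: 19.58
tcp_pos: [0.5404, -0.3005, 0.2107]
tool_rot: [-1.6, -0.005, -1.374]
ft_force: [-5.1, -2.6, -7.2]
width: 0.0198
tilt [-0.0273 -0.0107]
t 19.57 tcp [ 0.5404 -0.3005  0.2107] rpy [-1.5997 -0.0052 -1.3744] stand [-0.0002 -0.0851]  -> roll -0.0142 n 0.1  d(x,y,z) [-0.0001  0.0136  0.0006] n 0.2
```

View pics/t_c7.png

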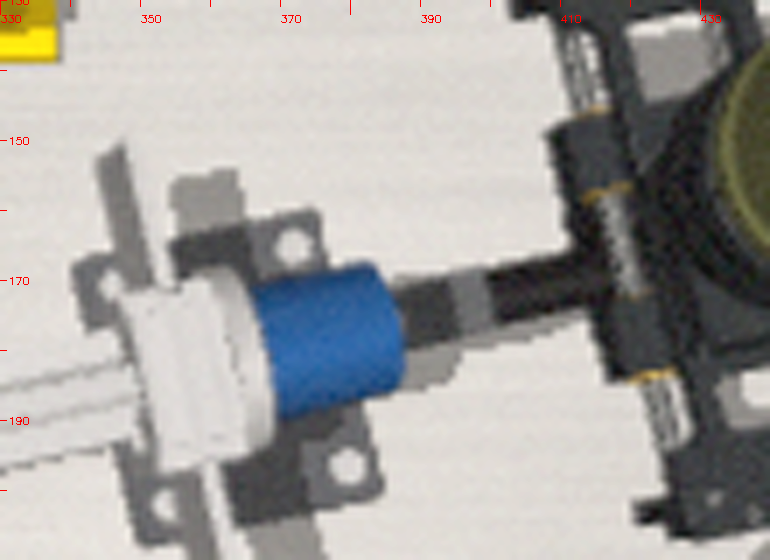

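```bash

python3 -m crank '[{"dx":0,"dy":0,"dz":0,"roll":0},{"dx":0,"dy":0,"dz":0,"roll":0},{"dx":0,"dy":-0.05,"dz":0,"roll":0},{"dx":0,"dy":-0.05,"dz":0,"roll":0}]' 0.05
python3 -c "
from h import *
tilt()
plan([.5352,.307,.31],.156)
im=bot.grab_frame('top')
crop('top','t_c8',285,130,160,80,5,im)
g=im.astype(float).mean(2)
for u in (305,313,321,329,337):
    v0=int(196-(u-292)*.215)-9
    print(u,v0,g[v0:v0+24,u].astype(int))
"

```

```text
time_s: 20.12
tcp_pos: [0.5459, -0.2959, 0.3131]
tool_rot: [-1.596, -0.002, -1.37]
ft_force: [0.1, -0.7, -0.3]
width: 0.0497
tilt [-0.0244 -0.0067]
t 20.12 tcp [ 0.5459 -0.2959  0.3131] rpy [-1.596  -0.0017 -1.3703] stand [ 0.0061 -0.0817]  -> roll -1.5263 n 8.5  d(x,y,z) [ 0.0831 -0.0118  0.5972] n 10.1
305 184 [134 133 136 137 138 138 116 106 132 134 136 124 114 123 134 134 135 135
 100 126 133 131 135 136]
313 182 [130 133 134 137 138 137 124 110 128 134 134 134 118 119 132 133 133 134
 129 129 131 137 134 128]
321 180 [134 135 133 133 134 135 131 106 126 133 131 134 118 118 133 133 134 133
 115  87 126 130 134 136]
329 179 [135 135 135 135 134 131 110 112 128 132 130 124 110 131 134 132 131 124
  92 128 134 134 131 135]
337 177 [137 135 133 131 136 130 113 104 128 129 129 113 112 129 132 131 131 131
  96 130 135 136 138 136]
```

View pics/t_c8.png

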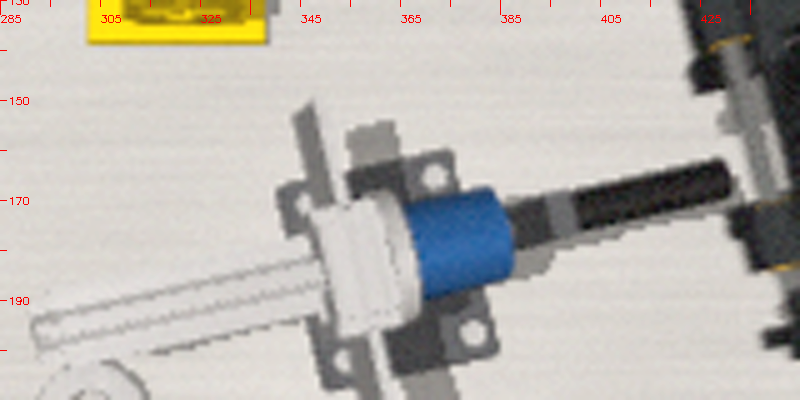

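```bash

python3 -m crank '[{"dx":0,"dy":0,"dz":0,"roll":-0.17},{"dx":0,"dy":0,"dz":0,"roll":-0.17},{"dx":0,"dy":0,"dz":0,"roll":-0.17},{"dx":0,"dy":0,"dz":0,"roll":-0.17},{"dx":0,"dy":0,"dz":0,"roll":-0.17},{"dx":0,"dy":0,"dz":0,"roll":-0.17},{"dx":0,"dy":0,"dz":0,"roll":-0.17},{"dx":0,"dy":0,"dz":0,"roll":-0.17},{"dx":0,"dy":0,"dz":0,"roll":-0.14}]' 0.045
python3 -c "
from h import *
tilt()
plan([.5352,.307,.31],.156)
im=crop('top','t_c9',200,140,90,100,6)
"

```

```text
time_s: 21.3
tcp_pos: [0.5579, -0.2932, 0.3297]
tool_rot: [-1.587, -0.009, 0.186]
ft_force: [0.7, 0.5, -0.5]
width: 0.0447
tilt [ 0.0119 -0.0142]
t 21.3 tcp [ 0.5579 -0.2932  0.3297] rpy [-1.587  -0.0091  0.1857] stand [ 0.0184 -0.0816]  -> roll 0.0297 n 0.2  d(x,y,z) [0.0707 0.0107 0.5967] n 10.0
```

View pics/t_c9.png

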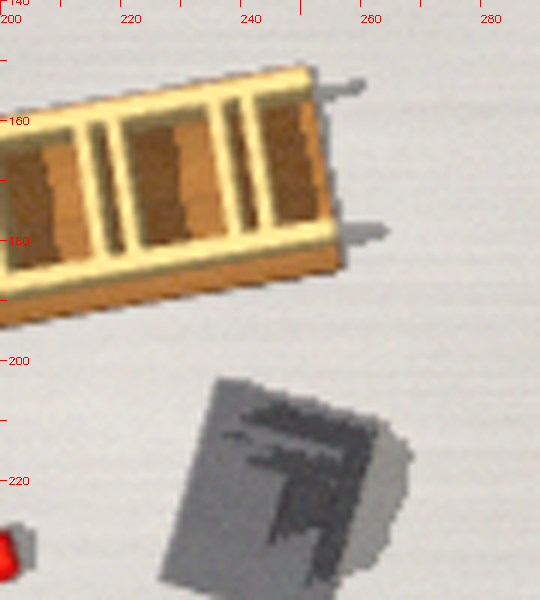

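Only blade A remains, and the collar has not moved. I'll go to blade A.

```bash

python3 -m crank '[{"dx":0.007,"dy":0,"dz":0.05,"roll":0.03},{"dx":0.007,"dy":0,"dz":0.06,"roll":0},{"dx":0.007,"dy":0,"dz":0.06,"roll":0},{"dx":0.007,"dy":0,"dz":0.06,"roll":0},{"dx":0.007,"dy":0,"dz":0.06,"roll":0},{"dx":0.007,"dy":0,"dz":0.06,"roll":0},{"dx":0.007,"dy":0,"dz":0.06,"roll":0},{"dx":0.007,"dy":0,"dz":0.06,"roll":0},{"dx":0.007,"dy":0,"dz":0.06,"roll":0},{"dx":0.007,"dy":0,"dz":0.04,"roll":0},{"dx":0,"dy":0,"dz":0.02,"roll":0}]' 
python3 -c "
from h import *
tilt()
plan([.5352,.307,.25],.156)
"

```

```text
time_s: 22.72
tcp_pos: [0.5446, 0.3209, 0.3273]
tool_rot: [-1.579, -0.031, 0.129]
ft_force: [-0.4, -0.8, -0.3]
width: 0.045
tilt [ 0.0313 -0.004 ]
t 22.73 tcp [0.5446 0.3209 0.3273] rpy [-1.5788 -0.0305  0.1291] stand [0.1338 0.5217]  -> roll -0.0269 n 0.1  d(x,y,z) [-0.0138  0.077  -0.0116] n 1.3
```

```bash

python3 -m crank '[{"dx":-0.010,"dy":0.05,"dz":-0.011,"roll":-0.027},{"dx":-0.002,"dy":0.027,"dz":0,"roll":0}]' 
python3 -c "
from h import *
tilt()
plan([.5352,.307,.152],.156)
im=crop('scene','s_d1',280,110,120,100,6)
"

```

```text
time_s: 22.98
tcp_pos: [0.5371, 0.3144, 0.2516]
tool_rot: [-1.572, -0.038, 0.157]
ft_force: [0.4, 0.3, -0.1]
width: 0.0449
tilt [0.038  0.0047]
t 22.98 tcp [0.5371 0.3144 0.2516] rpy [-1.5721 -0.0383  0.1574] stand [0.125  0.5169]  -> roll 0.0014 n 0.0  d(x,y,z) [-0.0068  0.0994 -0.0069] n 1.7
```

View pics/s_d1.png

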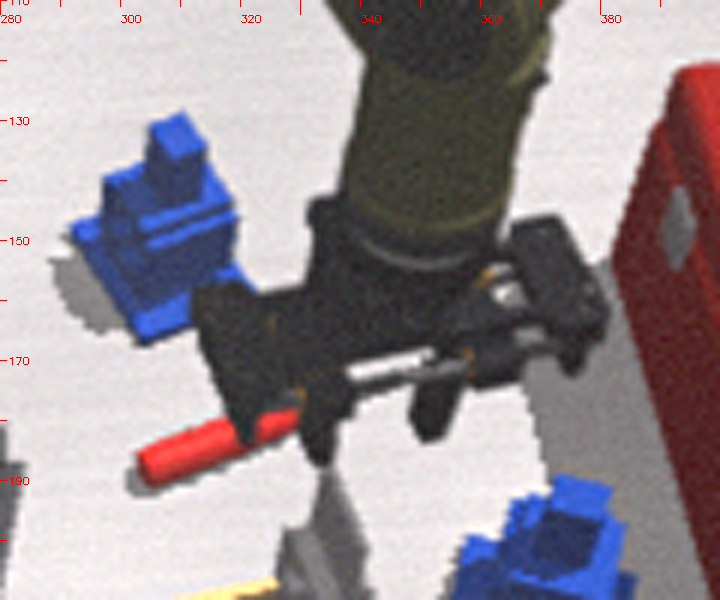

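```bash

python3 -m crank '[{"dx":-0.005,"dy":0.02,"dz":-0.007,"roll":0},{"dx":-0.001,"dy":0.045,"dz":0,"roll":0}]' 
python3 -c "
from h import *
tilt()
plan([.5352,.307,.152],.156)
"

```

```text
time_s: 23.28
tcp_pos: [0.5359, 0.3104, 0.1869]
tool_rot: [-1.567, -0.044, 0.155]
ft_force: [0.0, 1.2, -0.5]
width: 0.0452
tilt [0.0425 0.0109]
t 23.27 tcp [0.5359 0.3104 0.1869] rpy [-1.5666 -0.0437  0.1549] stand [0.1231 0.5133]  -> roll -0.0011 n 0.0  d(x,y,z) [-0.0028  0.0348 -0.0034] n 0.6
```

```bash

python3 -m crank '[{"dx":-0.002,"dy":0.034,"dz":-0.003,"roll":0},{"dx":0,"dy":0.003,"dz":0,"roll":0}]' 
python3 -m crank '[{"dx":0,"dy":0.001,"dz":0,"roll":0},{"dx":0,"dy":0.001,"dz":0,"roll":0},{"dx":0,"dy":0,"dz":0,"roll":0},{"dx":0,"dy":0,"dz":0,"roll":0},{"dx":0,"dy":0,"dz":0,"roll":0}]' 0 40
python3 -c "
from h import *
tilt()
plan([.5352,.307,.152],.156)
R=Ro.from_euler('xyz',bot.read_state()['tool_rot']).as_matrix(); print((R.T@(np.array([.5352,.307,.097])-bot.read_state()['tcp_pos'])).round(4))
"

```

```text
time_s: 23.52
tcp_pos: [0.5357, 0.308, 0.1484]
tool_rot: [-1.567, -0.042, 0.152]
ft_force: [-0.3, 0.3, 0.8]
width: 0.045
time_s: 24.15
tcp_pos: [0.5387, 0.3097, 0.1516]
tool_rot: [-1.564, -0.05, 0.15]
ft_force: [0.9, -2.2, -2.5]
width: 0.0055
tilt [0.0485 0.0147]
t 24.15 tcp [0.5387 0.3097 0.1516] rpy [-1.5635 -0.0501  0.1496] stand [0.1256 0.512 ]  -> roll -0.0064 n 0.0  d(x,y,z) [-0.0038 -0.0006 -0.0021] n 0.1
[-0.0066  0.0543 -0.0025]
```

```bash
echo 'OA=[-.0066,.0543,-.0025]' >> h.py
python3 -m crank '[{"dx":0,"dy":-0.04,"dz":0,"roll":0},{"dx":0,"dy":-0.06,"dz":0,"roll":0},{"dx":0,"dy":-0.06,"dz":0,"roll":0},{"dx":0,"dy":0,"dz":0,"roll":-0.055}]' 
python3 -c "
from h import *
tilt()
go(OA,0,.25,.26)
"

```

```text
time_s: 24.65
tcp_pos: [0.5303, 0.3071, 0.3133]
tool_rot: [-1.567, -0.047, 0.206]
ft_force: [0.1, -0.0, -4.7]
width: 0.0057
tilt [0.0449 0.0137]
t 24.65 bore stand [0.1128 0.5091] z 0.2587 rpy [-1.567 -0.047  0.206] f [ 0.1 -0.  -4.7] w 0.0057 -> d [-0.1114 -0.0076 -0.2595] roll -0.005
```

```bash

python3 -m crank '[{"dx":-0.02,"dy":0,"dz":-0.045,"roll":0},{"dx":-0.024,"dy":0,"dz":-0.055,"roll":0},{"dx":-0.024,"dy":0,"dz":-0.055,"roll":0},{"dx":-0.024,"dy":0,"dz":-0.055,"roll":0},{"dx":-0.018,"dy":0.02,"dz":-0.04,"roll":0},{"dx":0,"dy":0.04,"dz":0,"roll":0}]' 
python3 -c "
from h import *
tilt()
go(OA,0,.25,.14)
"

```

```text
time_s: 25.4
tcp_pos: [0.4737, 0.0339, 0.245]
tool_rot: [-1.564, -0.049, 0.206]
ft_force: [1.2, 0.1, -4.5]
width: 0.006
tilt [0.0462 0.0162]
t 25.4 bore stand [0.0005 0.2538] z 0.1905 rpy [-1.564 -0.049  0.206] f [ 1.2  0.1 -4.5] w 0.006 -> d [-0.0029  0.0504 -0.0041] roll -0.005
```

```bash

python3 -m crank '[{"dx":-0.003,"dy":0.03,"dz":-0.002,"roll":-0.004},{"dx":0,"dy":0.02,"dz":0,"roll":0}]' 
python3 -c "
from h import *
tilt()
go(OA,0,.23,.14)
im=crop('scene','s_e1',195,150,70,70,8)
o=OA
b,R,s=borenow(o)
def P(l): return w2p('scene',[*(b[:2]+sw(l[0],l[1])-SP),b[2]+l[2]]).round(1)
for l in [(.028,-.003,-.085),(.032,-.016,.032),(.032,.016,.032)]: print(l,P(l))
"

```

```text
time_s: 25.65
tcp_pos: [0.4717, 0.0308, 0.1922]
tool_rot: [-1.564, -0.045, 0.207]
ft_force: [0.5, 0.6, -3.3]
width: 0.0057
tilt [0.0428 0.0162]
t 25.65 bore stand [-0.0023  0.2512] z 0.1376 rpy [-1.564 -0.045  0.207] f [ 0.5  0.6 -3.3] w 0.0057 -> d [ 0.0024 -0.0025 -0.0212] roll -0.003
(0.028, -0.003, -0.085) [247.4 212.1]
(0.032, -0.016, 0.032) [242.8 194.7]
(0.032, 0.016, 0.032) [252.5 192.1]
```

View pics/s_e1.png

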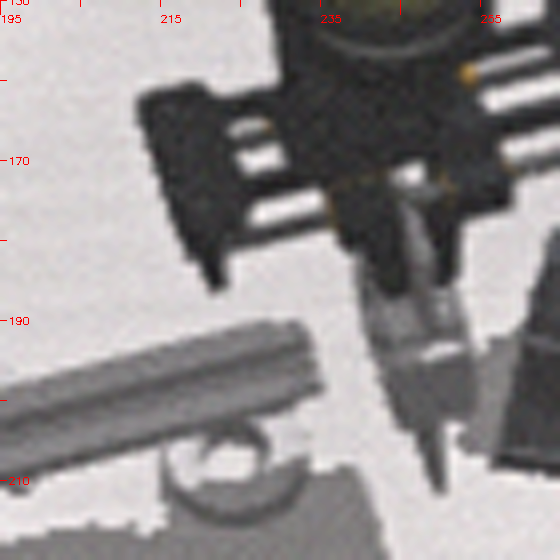

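```bash

python3 -m crank '[{"dx":0.0025,"dy":-0.002,"dz":-0.012,"roll":-0.003}]' 
python3 -c "
from h import *
go(OA,0,.22,.14)
"
python3 -m crank '[{"dx":0,"dy":-0.001,"dz":-0.012,"roll":0}]' 
python3 -c "
from h import *
go(OA,0,.21,.14)
"

```

```text
time_s: 25.82
tcp_pos: [0.4754, 0.0206, 0.1922]
tool_rot: [-1.562, -0.041, 0.214]
ft_force: [0.0, -0.5, -3.3]
width: 0.0058
t 25.82 bore stand [-0.001   0.2405] z 0.1376 rpy [-1.562 -0.041  0.214] f [ 0.  -0.5 -3.3] w 0.0058 -> d [ 0.0011 -0.0025 -0.0205] roll 0.003
time_s: 25.95
tcp_pos: [0.4787, 0.008, 0.1938]
tool_rot: [-1.563, -0.042, 0.214]
ft_force: [0.3, -0.6, -3.8]
width: 0.0058
t 25.95 bore stand [-0.0004  0.2275] z 0.1392 rpy [-1.563 -0.042  0.214] f [ 0.3 -0.6 -3.8] w 0.0058 -> d [ 0.0004 -0.0009 -0.0175] roll 0.003
```

```bash

python3 -m crank '[{"dx":0,"dy":-0.001,"dz":-0.012,"roll":0.003}]' 
python3 -c "
from h import *
go(OA,0,.20,.14)
"
python3 -m crank '[{"dx":0,"dy":0,"dz":-0.014,"roll":0}]' 
python3 -c "
from h import *
go(OA,0,.19,.14)
"

```

```text
time_s: 26.08
tcp_pos: [0.4819, -0.005, 0.1955]
tool_rot: [-1.563, -0.043, 0.21]
ft_force: [-0.2, 0.1, -3.6]
width: 0.006
t 26.07 bore stand [1.000e-04 2.141e-01] z 0.1409 rpy [-1.563 -0.043  0.21 ] f [-0.2  0.1 -3.6] w 0.006 -> d [-0.0002  0.0008 -0.0141] roll -0.001
time_s: 26.2
tcp_pos: [0.4853, -0.0199, 0.1961]
tool_rot: [-1.563, -0.045, 0.209]
ft_force: [0.5, -0.5, -3.3]
width: 0.0053
t 26.2 bore stand [0.0004 0.1988] z 0.1415 rpy [-1.563 -0.045  0.209] f [ 0.5 -0.5 -3.3] w 0.0053 -> d [-0.0004  0.0014 -0.0088] roll -0.002
```

```bash

python3 -m crank '[{"dx":0,"dy":0.002,"dz":-0.02,"roll":0},{"dx":0,"dy":0,"dz":-0.02,"roll":0}]' 
python3 -c "
from h import *
go(OA,0,.083,.14)"
python3 -m crank '[{"dx":0,"dy":0.002,"dz":-0.02,"roll":0},{"dx":0,"dy":0,"dz":-0.02,"roll":0}]' 
python3 -c "
from h import *
go(OA,0,.083,.14)"

```

```text
time_s: 26.45
tcp_pos: [0.494, -0.0616, 0.1945]
tool_rot: [-1.564, -0.046, 0.208]
ft_force: [-0.1, 0.8, -3.7]
width: 0.0056
t 26.45 bore stand [0.0003 0.1561] z 0.14 rpy [-1.564 -0.046  0.208] f [-0.1  0.8 -3.7] w 0.0056 -> d [-0.0001 -0.0005 -0.0731] roll -0.002
time_s: 26.7
tcp_pos: [0.5028, -0.1042, 0.1929]
tool_rot: [-1.565, -0.047, 0.207]
ft_force: [-0.4, 0.2, -4.5]
width: 0.0059
t 26.7 bore stand [0.     0.1126] z 0.1384 rpy [-1.565 -0.047  0.207] f [-0.4  0.2 -4.5] w 0.0059 -> d [ 0.0002 -0.0018 -0.0296] roll -0.004
```

```bash

python3 -m crank '[{"dx":0,"dy":-0.001,"dz":-0.02,"roll":0},{"dx":0,"dy":0,"dz":-0.008,"roll":0}]' 
python3 -m crank '[{"dx":0,"dy":0,"dz":-0.005,"roll":0}]' 
python3 -m crank '[{"dx":0,"dy":0,"dz":-0.006,"roll":0}]' 
python3 -c "
from h import *
go(OA,0,.083,.14)"

```

```text
time_s: 26.95
tcp_pos: [0.5083, -0.1353, 0.1942]
tool_rot: [-1.565, -0.047, 0.203]
ft_force: [-4.3, 14.1, 2.6]
width: 0.0056
time_s: 27.08
tcp_pos: [0.5084, -0.1356, 0.1943]
tool_rot: [-1.558, -0.047, 0.205]
ft_force: [-5.0, 17.6, 2.3]
width: 0.0056
time_s: 27.2
tcp_pos: [0.5084, -0.1357, 0.1944]
tool_rot: [-1.55, -0.046, 0.21]
ft_force: [-4.0, 13.3, 1.3]
width: 0.0059
t 27.2 bore stand [-0.0012  0.0814] z 0.1398 rpy [-1.55  -0.046  0.21 ] f [-4.  13.3  1.3] w 0.0059 -> d [ 0.0012 -0.0001  0.0016] roll -0.0
```

```bash

python3 -m crank '[{"dx":0,"dy":0,"dz":0.003,"roll":0},{"dx":0,"dy":0,"dz":0,"roll":0},{"dx":0,"dy":-0.05,"dz":0,"roll":0},{"dx":0,"dy":-0.05,"dz":0,"roll":0},{"dx":0,"dy":-0.03,"dz":0.02,"roll":0},{"dx":0,"dy":0,"dz":-0.06,"roll":0},{"dx":0,"dy":0,"dz":-0.06,"roll":0}]' 0.03
python3 -c "
from h import *
tilt()
plan([.4147,.1113,.31],-.23)
im=bot.grab_frame('top')
crop('top','t_f1',285,140,120,75,6,im)
crop('top','t_f2',215,190,70,55,11,im)
im=bot.grab_frame('scene')
crop('scene','s_f1',150,140,90,80,7,im)
crop('scene','s_f2',225,160,80,60,9,im)
"

```

```text
time_s: 28.08
tcp_pos: [0.5272, -0.233, 0.3317]
tool_rot: [-1.556, -0.056, 0.22]
ft_force: [0.3, 0.3, 0.7]
width: 0.0299
tilt [0.0509 0.027 ]
t 28.07 tcp [ 0.5272 -0.233   0.3317] rpy [-1.5556 -0.0556  0.22  ] stand [ 0.001  -0.0163]  -> roll 0.45 n 2.5  d(x,y,z) [-0.189   0.0159  0.3094] n 6.0
```

View pics/t_f1.png

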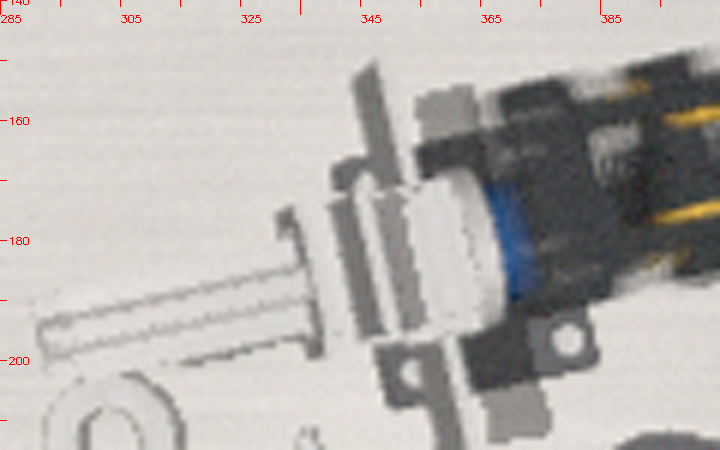

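View pics/t_f2.png

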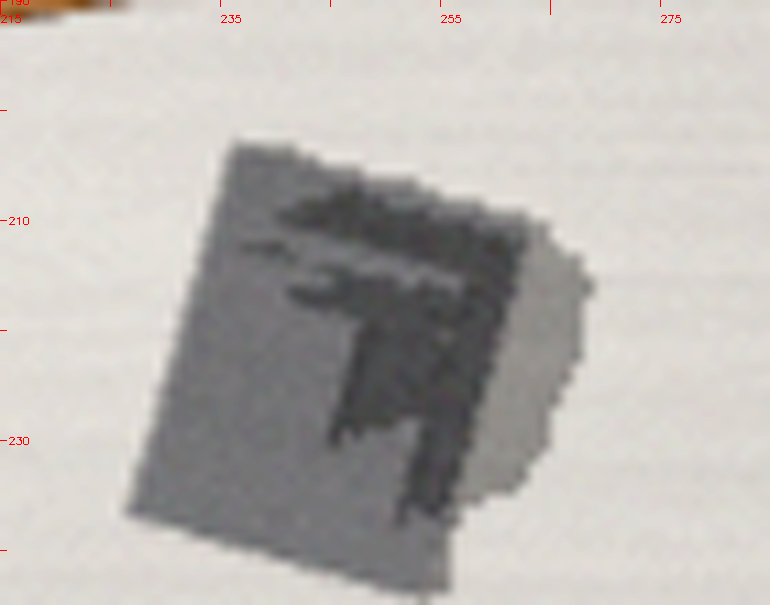

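View pics/s_f1.png

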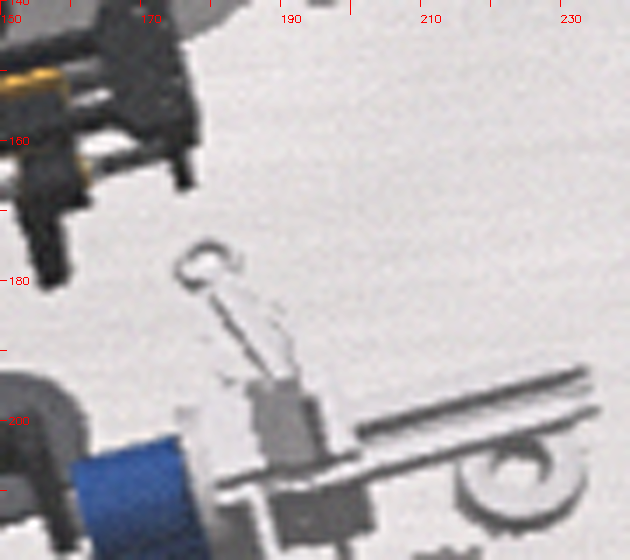

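View pics/s_f2.png

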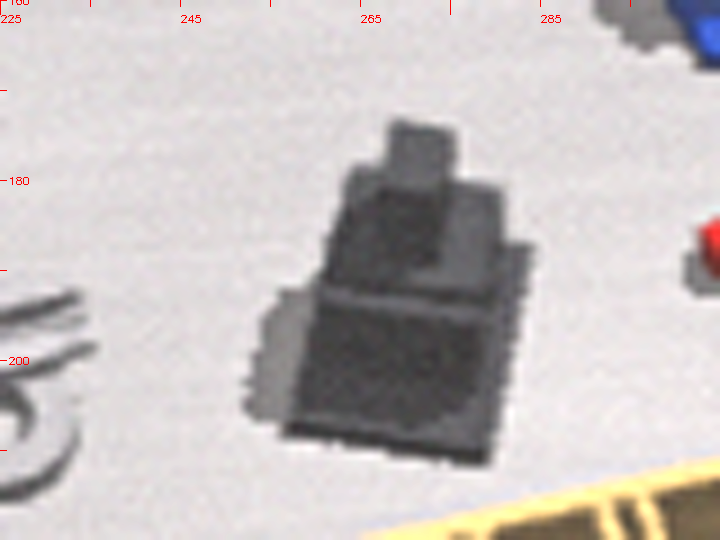

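```bash
python3 - <<'E'
from h import *
from fit1 import T
from scipy.optimize import least_squares
A=[((.05,.04,.01),(236.1,203.0)),((-.05,.04,.01),(226.4,236.8)),((-.05,-.04,.01),(255.6,243.9)),((.05,-.04,.01),(264.5,210.2))]
S=[((.05,.04,0),(278.8,211.5)),((.05,-.04,0),(256,208.3))]
def res(p): return np.concatenate([w2p("top",T(p,p[2],L))-uv for L,uv in A])
r=least_squares(res,[.41,.11,-.23]); p=r.x; print(p); print(res(p).reshape(-1,2).round(1))
print([(w2p("scene",T(p,p[2],L))-uv).round(1) for L,uv in S])
print("tab top top-cam",[w2p("top",T(p,p[2],(sx*.015,sy*.012,.126))).round(1) for sx in(1,-1) for sy in (1,-1)])
print("tab scene",[w2p("scene",T(p,p[2],(sx*.015,sy*.012,.126))).round(1) for sx in(1,-1) for sy in (1,-1)])
plan([p[0],p[1],.2],p[2]); plan([p[0],p[1],.2],p[2]+np.pi/2);plan([p[0],p[1],.2],p[2]-np.pi/2)
print(st()['qpos'])
E
```

```text
[ 0.41281168  0.11101215 -0.26182467]
[[ 0.4 -0.3]
 [ 1.   0.2]
 [-0.8  0.5]
 [-0.6 -0.4]]
[array([-1.3,  0. ]), array([-1.1, -0. ])]
tab top top-cam [array([239.6, 216.4]), array([248.8, 218.8]), array([236.6, 227.9]), array([245.7, 230.3])]
tab scene [array([271.7, 181.4]), array([264.5, 180.4]), array([273.1, 174.1]), array([266. , 173.2])]
t 28.18 tcp [ 0.5268 -0.2397  0.3303] rpy [-1.5586 -0.0545  0.2079] stand [-0.0008 -0.0227]  -> roll 0.4698 n 2.6  d(x,y,z) [-0.2076  0.123   0.3077] n 6.5
t 28.18 tcp [ 0.5268 -0.2397  0.3303] rpy [-1.5586 -0.0545  0.2079] stand [-0.0008 -0.0227]  -> roll -1.101 n 6.1  d(x,y,z) [0.3017 0.1494 0.199 ] n 6.5
t 28.18 tcp [ 0.5268 -0.2397  0.3303] rpy [-1.5586 -0.0545  0.2079] stand [-0.0008 -0.0227]  -> roll 2.0406 n 11.3  d(x,y,z) [-0.3159  0.1108 -0.2022] n 6.5
[0.6459, 0.5503, -0.4625, 1.6316, 0.2427, 0.9772, 1.8952]
```

```bash
python3 - <<'E'
from h import *
im=bot.grab_frame("top")
g=im[195:250,215:275].astype(float).mean(2)
g=np.clip((g-25)*4,0,255).astype(np.uint8)
g=cv2.createCLAHE(3,(4,4)).apply(g)
c=cv2.cvtColor(cv2.resize(g,None,fx=11,fy=11,interpolation=cv2.INTER_CUBIC),cv2.COLOR_GRAY2BGR)
for k in range(0,60,5): cv2.putText(c,str(215+k),(k*11,10),0,.35,(0,0,255),1); cv2.line(c,(k*11,0),(k*11,4),(0,0,255),1)
for k in range(0,55,5): cv2.putText(c,str(195+k),(0,k*11+4),0,.35,(0,0,255),1)
cv2.imwrite("pics/col2.png",c)
E
```

```text
(no output)
```

View pics/col2.png

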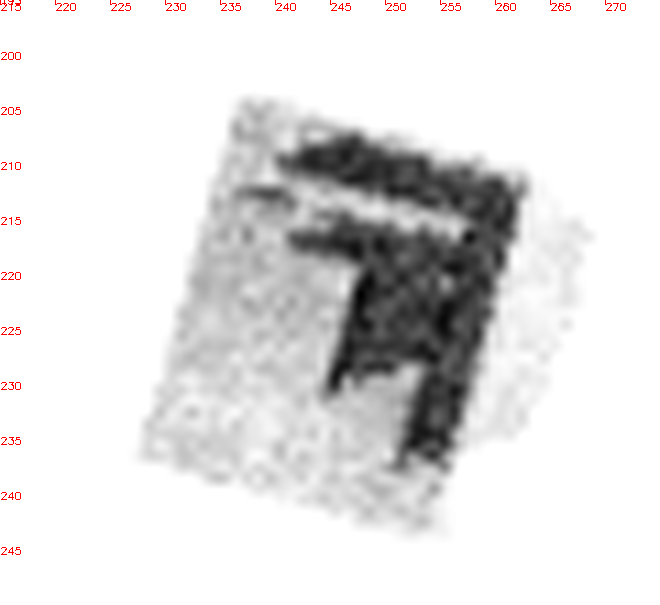

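```bash

python3 -m crank '[{"dx":0,"dy":0,"dz":0.03,"roll":0.16},{"dx":0,"dy":0,"dz":0,"roll":0.16},{"dx":0,"dy":0,"dz":0,"roll":0.14}]' 0.055 
python3 -c "
from h import *
tilt()
plan([.413,.113,.25],-.25)
"

```

```text
time_s: 28.6
tcp_pos: [0.5195, -0.2023, 0.331]
tool_rot: [-1.53, -0.041, -0.261]
ft_force: [1.0, -0.6, 1.3]
width: 0.0549
tilt [0.05   0.0289]
t 28.6 tcp [ 0.5195 -0.2023  0.331 ] rpy [-1.53   -0.0409 -0.2608] stand [-0.0001  0.0154]  -> roll -0.0108 n 0.1  d(x,y,z) [-0.1843  0.0848  0.2759] n 5.7
```

```bash

python3 -m crank '[{"dx":-0.018,"dy":0,"dz":0.027,"roll":0},{"dx":-0.025,"dy":0,"dz":0.038,"roll":0},{"dx":-0.028,"dy":0,"dz":0.042,"roll":0},{"dx":-0.028,"dy":0,"dz":0.042,"roll":0},{"dx":-0.028,"dy":0,"dz":0.042,"roll":0},{"dx":-0.024,"dy":0,"dz":0.036,"roll":0},{"dx":-0.016,"dy":0.01,"dz":0.024,"roll":0},{"dx":-0.008,"dy":0.02,"dz":0.01,"roll":0},{"dx":0,"dy":0.02,"dz":0,"roll":0}]'
python3 -c "
from h import *
tilt()
plan([.413,.113,.15],-.25)
"

```

```text
time_s: 29.72
tcp_pos: [0.4125, 0.116, 0.2875]
tool_rot: [-1.523, -0.05, -0.246]
ft_force: [0.1, -0.1, 0.7]
width: 0.0547
tilt [0.0602 0.034 ]
t 29.73 tcp [0.4125 0.116  0.2875] rpy [-1.5232 -0.0502 -0.2462] stand [-0.0382  0.349 ]  -> roll 0.0038 n 0.0  d(x,y,z) [-0.0057  0.1371 -0.0093] n 2.3
```

```bash

t(){ python3 -c "
from h import *
tilt(); s=bot.read_state(); print(np.round(s['tcp_pos'],4),np.round(s['tool_rot'],4))"; }
python3 -m crank '[{"dx":0,"dy":0,"dz":0,"roll":0},{"dx":0,"dy":0,"dz":0,"roll":0}]' >/dev/null; t
python3 -m crank '[{"dx":0.05,"dy":0,"dz":-0.03,"roll":0}]' >/dev/null; t
python3 -m crank '[{"dx":0,"dy":0,"dz":0,"roll":0}]' >/dev/null; t
python3 -m crank '[{"dx":-0.02,"dy":0,"dz":0.01,"roll":0}]' >/dev/null; t
python3 -m crank '[{"dx":-0.02,"dy":0,"dz":0.01,"roll":0}]' >/dev/null; t
python3 -m crank '[{"dx":0,"dy":-0.06,"dz":0,"roll":0}]' >/dev/null; t

```

```text
tilt [0.0584 0.0338]
[0.4108 0.1171 0.2876] [-1.5239 -0.0486 -0.2429]
tilt [0.0588 0.0362]
[0.4511 0.0793 0.2899] [-1.5219 -0.0489 -0.2334]
tilt [0.0623 0.035 ]
[0.4541 0.0758 0.2906] [-1.5219 -0.0522 -0.2415]
tilt [0.0643 0.0354]
[0.438  0.0896 0.2907] [-1.5207 -0.0539 -0.2459]
tilt [0.0655 0.0359]
[0.4207 0.1045 0.2908] [-1.5199 -0.0548 -0.2475]
tilt [0.0563 0.0341]
[0.413  0.1027 0.349 ] [-1.5241 -0.0465 -0.2439]
```

```bash

python3 -c "
from h import *
plan([.413,.113,.15],-.25)
"
python3 -m crank '[{"dx":-0.003,"dy":0.05,"dz":0,"roll":0},{"dx":-0.003,"dy":0.05,"dz":0,"roll":0},{"dx":-0.002,"dy":0.05,"dz":0,"roll":0},{"dx":0,"dy":0.03,"dz":0,"roll":0}]'
python3 -c "
from h import *
tilt()
plan([.413,.113,.104],-.25)
crop('scene','s_g1',215,120,90,80,7)
crop('top','t_g1',200,170,90,80,7)
"

```

```text
t 30.6 tcp [0.413  0.1027 0.349 ] rpy [-1.5241 -0.0465 -0.2439] stand [-0.0405  0.3358]  -> roll 0.0061 n 0.0  d(x,y,z) [-0.0118  0.1989  0.0007] n 3.3
time_s: 31.1
tcp_pos: [0.4241, 0.1153, 0.1766]
tool_rot: [-1.509, -0.071, -0.247]
ft_force: [0.1, 0.4, -0.1]
width: 0.0553
tilt [0.0841 0.0429]
t 31.1 tcp [0.4241 0.1153 0.1766] rpy [-1.5086 -0.0712 -0.2474] stand [-0.027   0.3458]  -> roll 0.0026 n 0.0  d(x,y,z) [-0.0154  0.0712 -0.0094] n 1.2
```

View pics/s_g1.png

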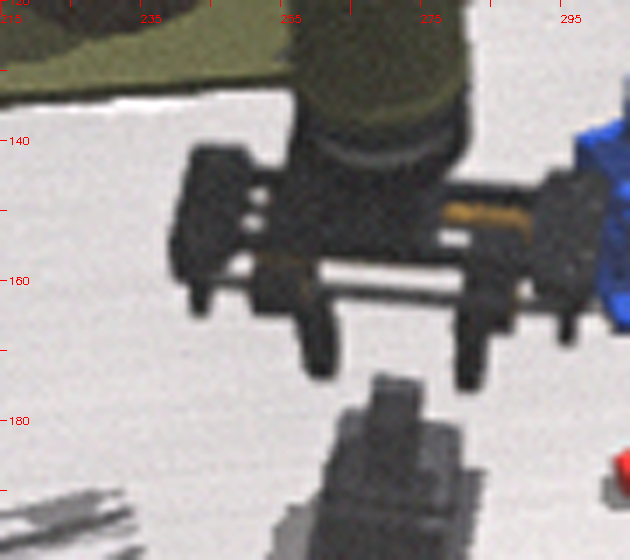

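View pics/t_g1.png

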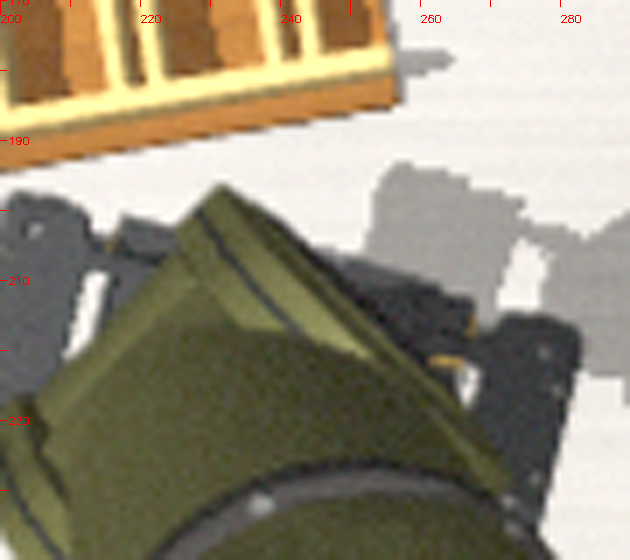

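```bash

python3 -m crank '[{"dx":-0.011,"dy":0.02,"dz":-0.007,"roll":0},{"dx":-0.004,"dy":0.02,"dz":-0.001,"roll":0},{"dx":0,"dy":0.018,"dz":0,"roll":0}]'
python3 -c "
from h import *
tilt()
plan([.413,.113,.103],-.25)
"

```

```text
time_s: 31.58
tcp_pos: [0.4148, 0.114, 0.1301]
tool_rot: [-1.511, -0.072, -0.248]
ft_force: [0.4, -0.1, -0.3]
width: 0.0551
tilt [0.0841 0.0407]
t 31.57 tcp [0.4148 0.114  0.1301] rpy [-1.5106 -0.0717 -0.2482] stand [-0.0363  0.3466]  -> roll 0.0018 n 0.0  d(x,y,z) [-0.0035  0.0268 -0.0031] n 0.5
```

```bash

python3 -m crank '[{"dx":-0.003,"dy":0.018,"dz":-0.003,"roll":0},{"dx":0,"dy":0.014,"dz":0,"roll":0}]'
python3 -c "
from h import *
tilt()
plan([.413,.113,.103],-.25)
"

```

```text
time_s: 31.82
tcp_pos: [0.4191, 0.1133, 0.1195]
tool_rot: [-1.514, -0.074, -0.249]
ft_force: [0.0, -0.3, 0.1]
width: 0.0553
tilt [0.0854 0.0364]
t 31.82 tcp [0.4191 0.1133 0.1195] rpy [-1.5145 -0.074  -0.2486] stand [-0.0323  0.345 ]  -> roll 0.0014 n 0.0  d(x,y,z) [-0.0071  0.0158 -0.0027] n 0.3
```

```bash
python3 -c "
from h import *
print(st()['qpos'],st()['joint_torque'])"
python3 -m crank '[{"dx":-0.007,"dy":0.016,"dz":-0.002,"roll":0},{"dx":0,"dy":0,"dz":0,"roll":0}]'
python3 -c "
from h import *
tilt();print(st()['qpos'])
plan([.413,.113,.103],-.25)
"
```

```text
[-0.3168, 0.7106, -0.081, 2.3269, 1.324, 0.0519, -0.3728] [-0.3953, -41.3931, 0.5905, -2.3108, -2.2822, -0.1802, 2.2974]
time_s: 32.08
tcp_pos: [0.4138, 0.1112, 0.1097]
tool_rot: [-1.525, -0.07, -0.246]
ft_force: [0.2, -0.4, 1.2]
width: 0.0552
tilt [0.0787 0.0274]
[-0.2327, 0.736, -0.2233, 2.3357, 1.5829, 0.1541, -0.6438]
t 32.08 tcp [0.4138 0.1112 0.1097] rpy [-1.525  -0.0697 -0.2464] stand [-0.0379  0.344 ]  -> roll 0.0036 n 0.0  d(x,y,z) [-0.0017  0.0067  0.0012] n 0.1
```

```bash

python3 -m crank '[{"dx":-0.001,"dy":0.003,"dz":0.001,"roll":0},{"dx":0,"dy":0,"dz":0,"roll":0},{"dx":0,"dy":0,"dz":0,"roll":0},{"dx":0,"dy":0,"dz":0,"roll":0}]' 0 40
python3 -c "
from h import *
tilt();print(st()['qpos'])
plan([.413,.113,.103],-.25)
"
python3 -m crank '[{"dx":0,"dy":0,"dz":0,"roll":0},{"dx":0,"dy":0,"dz":0,"roll":0},{"dx":0,"dy":0,"dz":0,"roll":0}]'
python3 -c "
from h import *
tilt();print(st()['qpos'])
plan([.413,.113,.103],-.25)
"
```

```text
time_s: 32.58
tcp_pos: [0.4164, 0.1134, 0.1105]
tool_rot: [-1.521, -0.077, -0.248]
ft_force: [-1.2, 0.5, -4.6]
width: 0.0243
tilt [0.087  0.0293]
[-0.2271, 0.7355, -0.2381, 2.3339, 1.6103, 0.1657, -0.6763]
t 32.58 tcp [0.4164 0.1134 0.1105] rpy [-1.521  -0.0773 -0.2481] stand [-0.0349  0.3456]  -> roll 0.0019 n 0.0  d(x,y,z) [-0.0038  0.0072 -0.0016] n 0.1
time_s: 32.95
tcp_pos: [0.4164, 0.1136, 0.1104]
tool_rot: [-1.521, -0.077, -0.248]
ft_force: [0.2, 1.3, -1.0]
width: 0.0238
tilt [0.0869 0.0291]
[-0.2284, 0.7357, -0.237, 2.3336, 1.6087, 0.1652, -0.6748]
t 32.95 tcp [0.4164 0.1136 0.1104] rpy [-1.5213 -0.0773 -0.2476] stand [-0.0349  0.3458]  -> roll 0.0024 n 0.0  d(x,y,z) [-0.0037  0.0071 -0.0018] n 0.1
```

```bash

python3 -c "
from h import *
s=bot.read_state();R=Ro.from_euler('xyz',s['tool_rot']).as_matrix();o=R.T@(np.array([.4133,.1135,.046])-s['tcp_pos']);print(o.round(4))
open('h.py','a').write('OC=%s\n'%o.round(4).tolist())"
python3 -m crank '[{"dx":0,"dy":-0.02,"dz":0,"roll":0},{"dx":0,"dy":-0.04,"dz":0,"roll":0},{"dx":0,"dy":-0.05,"dz":0,"roll":0},{"dx":0,"dy":-0.05,"dz":0,"roll":0},{"dx":0,"dy":-0.02,"dz":0,"roll":0}]'
python3 -c "
from h import *
tilt();go(OC,0,.26,.22)
crop('scene','s_h1',215,90,100,100,6)
"
```

```text
[-0.008   0.0639 -0.004 ]
time_s: 33.58
tcp_pos: [0.4006, 0.1034, 0.2708]
tool_rot: [-1.54, -0.074, -0.25]
ft_force: [1.1, 0.5, -8.0]
width: 0.0238
tilt [0.079 0.012]
t 33.58 bore stand [-0.0563  0.3388] z 0.2064 rpy [-1.54  -0.074 -0.25 ] f [ 1.1  0.5 -8. ] w 0.0238 -> d [ 0.0862 -0.0087 -0.0453] roll -0.461
```

View pics/s_h1.png

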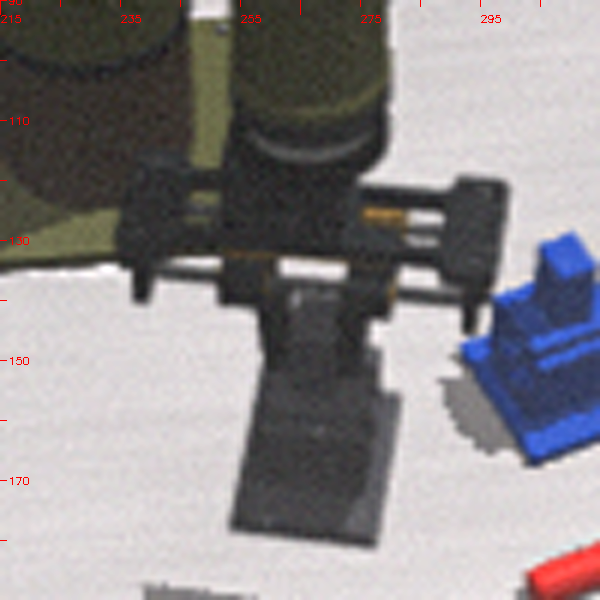

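```bash

python3 -m crank '[{"dx":0,"dy":0,"dz":0,"roll":-0.15},{"dx":0,"dy":0,"dz":0,"roll":-0.15},{"dx":0,"dy":0,"dz":0,"roll":-0.13}]'
python3 -c "
from h import *
tilt();go(OC,0,.275,.18)
"
```

```text
time_s: 34.0
tcp_pos: [0.3976, 0.099, 0.2688]
tool_rot: [-1.58, -0.073, 0.191]
ft_force: [-0.6, 0.0, -8.0]
width: 0.0238
tilt [0.0732 0.0046]
t 34.0 bore stand [-0.0598  0.3309] z 0.2045 rpy [-1.58  -0.073  0.191] f [-0.6  0.  -8. ] w 0.0238 -> d [ 0.0589  0.0294 -0.0545] roll -0.019
```

```bash

python3 -m crank '[{"dx":0.015,"dy":0,"dz":-0.014,"roll":-0.018},{"dx":0.02,"dy":0.007,"dz":-0.02,"roll":0},{"dx":0.018,"dy":0.01,"dz":-0.015,"roll":0},{"dx":0.005,"dy":0.01,"dz":-0.004,"roll":0}]'
python3 -c "
from h import *
tilt();go(OC,0,.265,.14)
"
```

```text
time_s: 34.5
tcp_pos: [0.4633, 0.0535, 0.2396]
tool_rot: [-1.586, -0.058, 0.211]
ft_force: [-0.1, -0.5, -8.5]
width: 0.0237
tilt [ 0.0598 -0.0025]
t 34.5 bore stand [-0.0059  0.2723] z 0.1754 rpy [-1.586 -0.058  0.211] f [-0.1 -0.5 -8.5] w 0.0237 -> d [ 0.0038  0.0358 -0.0067] roll 0.001
```

```bash

python3 -m crank '[{"dx":0.004,"dy":0.02,"dz":0,"roll":0},{"dx":0,"dy":0.015,"dz":-0.002,"roll":0}]'
python3 - <<'E'
from h import *
tilt();go(OC,0,.265,.14)
im=crop('scene','s_k1',195,150,90,70,8)
b,R,s=borenow(OC)
for pitch in (0,-.065,.05):
    Rl=Ro.from_euler('z',SA).as_matrix()@Ro.from_euler('x',pitch).as_matrix()
    print(pitch,{l:w2p('scene',b+Rl@np.array(l)).round(1).tolist() for l in [(.05,-.04,-.046),(.05,.04,-.046),(.032,-.03,.032),(.032,.03,.032),(.032,-.03,-.036),(.032,.03,-.036)]})
E
```

```text
time_s: 34.75
tcp_pos: [0.4675, 0.0517, 0.2016]
tool_rot: [-1.586, -0.053, 0.211]
ft_force: [-0.9, 0.2, -7.8]
width: 0.0237
tilt [ 0.0547 -0.0036]
t 34.75 bore stand [-0.0025  0.2696] z 0.1374 rpy [-1.586 -0.053  0.211] f [-0.9  0.2 -7.8] w 0.0237 -> d [ 0.0026 -0.0024 -0.0047] roll 0.0
0 {(0.05, -0.04, -0.046): [243.1, 212.7], (0.05, 0.04, -0.046): [266.5, 206.4], (0.032, -0.03, 0.032): [243.7, 194.2], (0.032, 0.03, 0.032): [261.9, 189.4], (0.032, -0.03, -0.036): [244.4, 205.8], (0.032, 0.03, -0.036): [262.0, 201.1]}
-0.065 {(0.05, -0.04, -0.046): [242.2, 212.5], (0.05, 0.04, -0.046): [265.6, 207.0], (0.032, -0.03, 0.032): [244.4, 193.7], (0.032, 0.03, 0.032): [262.5, 189.6], (0.032, -0.03, -0.036): [243.7, 205.6], (0.032, 0.03, -0.036): [261.3, 201.6]}
0.05 {(0.05, -0.04, -0.046): [243.8, 212.8], (0.05, 0.04, -0.046): [267.2, 205.9], (0.032, -0.03, 0.032): [243.3, 194.6], (0.032, 0.03, 0.032): [261.4, 189.3], (0.032, -0.03, -0.036): [245.0, 205.9], (0.032, 0.03, -0.036): [262.5, 200.7]}
```

View pics/s_k1.png

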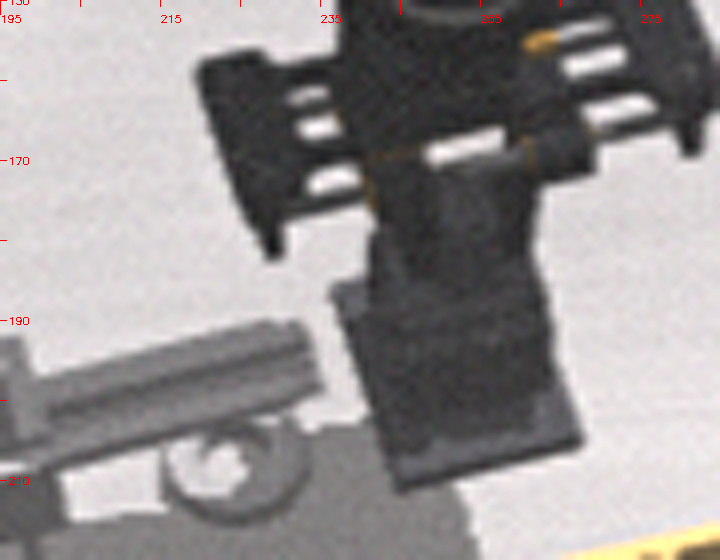

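```bash

python3 -m crank '[{"dx":0.004,"dy":-0.001,"dz":-0.008,"roll":0}]'
python3 -c "
from h import *
tilt();go(OC,0.001,.25,.139)
"
```

```text
time_s: 34.92
tcp_pos: [0.4706, 0.0443, 0.2006]
tool_rot: [-1.586, -0.047, 0.213]
ft_force: [0.1, -0.1, -8.1]
width: 0.0235
tilt [ 0.0486 -0.0048]
t 34.92 bore stand [-0.0014  0.2618] z 0.1365 rpy [-1.586 -0.047  0.213] f [ 0.1 -0.1 -8.1] w 0.0235 -> d [ 0.0025 -0.0022 -0.0118] roll 0.002
```

```bash

python3 -m crank '[{"dx":0.002,"dy":-0.003,"dz":-0.010,"roll":0}]'
python3 -c "
from h import *
tilt();go(OC,0.001,.24,.139)
"
python3 -m crank '[{"dx":0.001,"dy":-0.001,"dz":-0.010,"roll":0}]'
python3 -c "
from h import *
tilt();go(OC,0.001,.23,.139)
"
```

```text
time_s: 35.05
tcp_pos: [0.4745, 0.0346, 0.204]
tool_rot: [-1.586, -0.046, 0.214]
ft_force: [-0.1, 0.2, -8.0]
width: 0.0237
tilt [ 0.0481 -0.005 ]
t 35.05 bore stand [0.0004 0.2514] z 0.1398 rpy [-1.586 -0.046  0.214] f [-0.1  0.2 -8. ] w 0.0237 -> d [ 0.0005  0.001  -0.0114] roll 0.003
time_s: 35.17
tcp_pos: [0.4781, 0.0242, 0.2058]
tool_rot: [-1.586, -0.047, 0.213]
ft_force: [1.5, -0.0, -7.4]
width: 0.0239
tilt [ 0.0491 -0.0051]
t 35.17 bore stand [0.0018 0.2406] z 0.1417 rpy [-1.586 -0.047  0.213] f [ 1.5 -0.  -7.4] w 0.0239 -> d [-0.0009  0.0028 -0.0105] roll 0.003
```

```bash

python3 -m crank '[{"dx":-0.001,"dy":0.003,"dz":-0.007,"roll":0.003}]'
python3 -c "
from h import *
go(OC,0.001,.23,.139)
"
python3 -m crank '[{"dx":0,"dy":0,"dz":-0.008,"roll":0}]'
python3 -c "
from h import *
go(OC,0.001,.22,.139)
crop('scene','s_k2',185,150,90,70,8)
"
```

```text
time_s: 35.3
tcp_pos: [0.4794, 0.0161, 0.2034]
tool_rot: [-1.586, -0.049, 0.209]
ft_force: [-0.1, -0.6, -7.9]
width: 0.0236
t 35.3 bore stand [0.0015 0.2323] z 0.1392 rpy [-1.586 -0.049  0.209] f [-0.1 -0.6 -7.9] w 0.0236 -> d [-0.0005  0.0003 -0.0023] roll -0.002
time_s: 35.42
tcp_pos: [0.4809, 0.0074, 0.2035]
tool_rot: [-1.587, -0.048, 0.208]
ft_force: [0.1, -0.5, -7.6]
width: 0.0237
t 35.42 bore stand [0.0011 0.2235] z 0.1393 rpy [-1.587 -0.048  0.208] f [ 0.1 -0.5 -7.6] w 0.0237 -> d [-0.0001  0.0004 -0.0035] roll -0.002
```

View pics/s_k2.png

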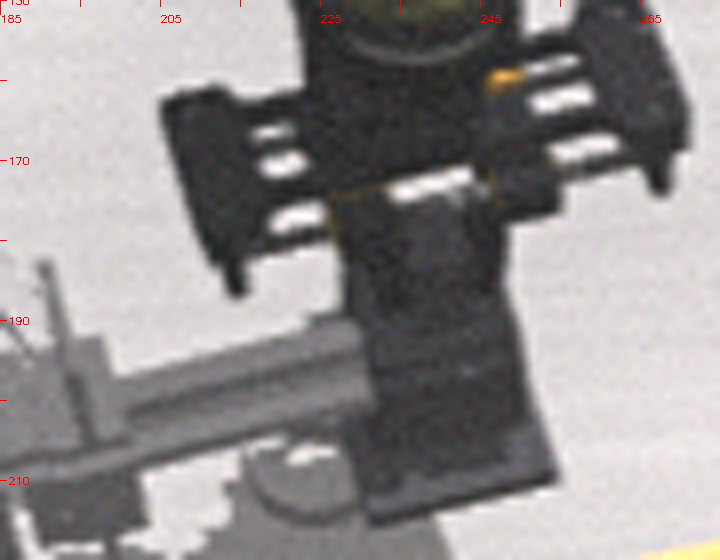

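Inserted about 16 mm with no resistance. I'll keep sliding to y≈0.129.

```bash

python3 -m crank '[{"dx":0,"dy":0,"dz":-0.010,"roll":-0.002}]'
python3 -c "
from h import *
go(OC,0.001,.21,.139)
"
python3 -m crank '[{"dx":0,"dy":0,"dz":-0.012,"roll":0}]'
python3 -c "
from h import *
go(OC,0.000,.129,.139)
"
```

```text
time_s: 35.6
tcp_pos: [0.4834, -0.0037, 0.2038]
tool_rot: [-1.588, -0.048, 0.21]
ft_force: [-0.1, 0.4, -6.8]
width: 0.0235
t 35.6 bore stand [0.0012 0.212 ] z 0.1396 rpy [-1.588 -0.048  0.21 ] f [-0.1  0.4 -6.8] w 0.0235 -> d [-0.0003  0.0006 -0.002 ] roll -0.001
time_s: 35.72
tcp_pos: [0.486, -0.0163, 0.204]
tool_rot: [-1.588, -0.048, 0.21]
ft_force: [-0.0, -0.5, -7.7]
width: 0.0237
t 35.73 bore stand [0.0011 0.1992] z 0.1398 rpy [-1.588 -0.048  0.21 ] f [-0.  -0.5 -7.7] w 0.0237 -> d [-0.0011  0.002  -0.0701] roll -0.0
```

```bash

python3 -m crank '[{"dx":-0.0005,"dy":0.001,"dz":-0.015,"roll":0},{"dx":0,"dy":0,"dz":-0.016,"roll":0}]'
python3 -c "
from h import *
go(OC,0.000,.129,.139)
"
python3 -m crank '[{"dx":0,"dy":0.001,"dz":-0.015,"roll":0}]'
python3 -c "
from h import *
go(OC,0.000,.129,.139)
"
```

```text
time_s: 35.98
tcp_pos: [0.4926, -0.0483, 0.2036]
tool_rot: [-1.587, -0.049, 0.211]
ft_force: [-0.4, 1.0, -5.5]
width: 0.0236
t 35.98 bore stand [0.0009 0.1665] z 0.1394 rpy [-1.587 -0.049  0.211] f [-0.4  1.  -5.5] w 0.0236 -> d [-0.0009  0.001  -0.0375] roll 0.0
time_s: 36.1
tcp_pos: [0.4965, -0.0629, 0.2032]
tool_rot: [-1.586, -0.051, 0.211]
ft_force: [0.0, 3.5, -1.5]
width: 0.0235
t 36.1 bore stand [0.0019 0.1515] z 0.1391 rpy [-1.586 -0.051  0.211] f [ 0.   3.5 -1.5] w 0.0235 -> d [-0.0019  0.0003 -0.0225] roll 0.0
```

```bash

python3 -m crank '[{"dx":-0.001,"dy":-0.001,"dz":-0.012,"roll":0},{"dx":0,"dy":-0.0005,"dz":-0.009,"roll":0}]'
python3 -c "
from h import *
go(OC,0.000,.129,.139)
"
python3 -m crank '[{"dx":0,"dy":0,"dz":-0.005,"roll":0}]'
python3 -c "
from h import *
go(OC,0.000,.129,.139)
"
```

```text
time_s: 36.35
tcp_pos: [0.4994, -0.0858, 0.2045]
tool_rot: [-1.585, -0.05, 0.21]
ft_force: [-0.8, 2.8, -10.9]
width: 0.0239
t 36.35 bore stand [-0.0002  0.1285] z 0.1403 rpy [-1.585 -0.05   0.21 ] f [ -0.8   2.8 -10.9] w 0.0239 -> d [0.0002 0.0013 0.0005] roll -0.001
time_s: 36.48
tcp_pos: [0.5002, -0.0889, 0.2046]
tool_rot: [-1.581, -0.05, 0.21]
ft_force: [-3.1, 10.8, -3.3]
width: 0.0238
t 36.48 bore stand [-0.      0.1256] z 0.1404 rpy [-1.581 -0.05   0.21 ] f [-3.1 10.8 -3.3] w 0.0238 -> d [-0.      0.0013  0.0034] roll -0.0
```

Contact at y≈0.126. One more firm push packs the stack, then I'll release and inspect.

```bash

python3 -m crank '[{"dx":0,"dy":0,"dz":-0.006,"roll":0},{"dx":0,"dy":0,"dz":-0.006,"roll":0}]'
python3 -c "
from h import *
go(OC,0.000,.129,.139)
"
python3 -m crank '[{"dx":0,"dy":0,"dz":0.002,"roll":0},{"dx":0,"dy":0,"dz":0,"roll":0},{"dx":0,"dy":0,"dz":0,"roll":0}]' 0.036
python3 -m crank '[{"dx":0,"dy":-0.03,"dz":0,"roll":0},{"dx":0,"dy":-0.05,"dz":0,"roll":0},{"dx":0,"dy":-0.05,"dz":0,"roll":0},{"dx":-0.03,"dy":0,"dz":0.06,"roll":0},{"dx":-0.03,"dy":0,"dz":0.06,"roll":0},{"dx":0,"dy":0,"dz":0.06,"roll":0},{"dx":0,"dy":0,"dz":0.06,"roll":0},{"dx":0,"dy":0,"dz":0,"roll":0}]'
python3 - <<'E'
from h import *
im=bot.grab_frame('top'); crop('top','t_z1',285,135,120,80,6,im)
im=bot.grab_frame('scene'); crop('scene','s_z1',130,150,120,90,6,im)
for y in (.035,.067,.099,.159,.21): print(y,"top",w2p("top",[*sw(0,y),.172]).round(1),"scene",w2p("scene",[*sw(.032,y),.172]).round(1))
E
```

```text
time_s: 36.72
tcp_pos: [0.5005, -0.0899, 0.2052]
tool_rot: [-1.564, -0.051, 0.219]
ft_force: [-5.3, 13.6, -5.3]
width: 0.0238
t 36.73 bore stand [0.0002 0.1256] z 0.1409 rpy [-1.564 -0.051  0.219] f [-5.3 13.6 -5.3] w 0.0238 -> d [-0.0002  0.0019  0.0034] roll 0.008
time_s: 37.1
tcp_pos: [0.5021, -0.0887, 0.207]
tool_rot: [-1.568, -0.055, 0.22]
ft_force: [-1.1, 0.3, -0.8]
width: 0.036
time_s: 38.1
tcp_pos: [0.3908, 0.1301, 0.3411]
tool_rot: [-1.574, -0.068, 0.211]
ft_force: [0.5, -0.5, 1.9]
width: 0.0362
0.035 top [362.9 180.1] scene [180.1 211.2]
0.067 top [349.9 183. ] scene [190.3 208.5]
0.099 top [336.9 185.8] scene [200.5 205.9]
0.159 top [312.6 191.2] scene [219.3 200.9]
0.21 top [292.  195.7] scene [235.1 196.8]
```

View pics/t_z1.png

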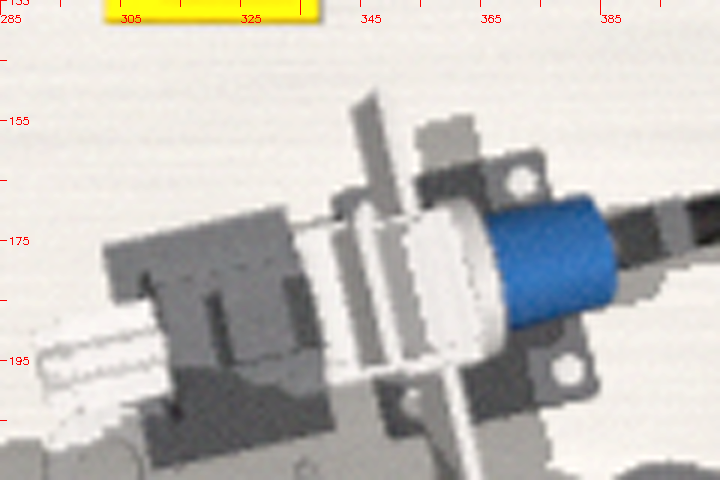

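View pics/s_z1.png

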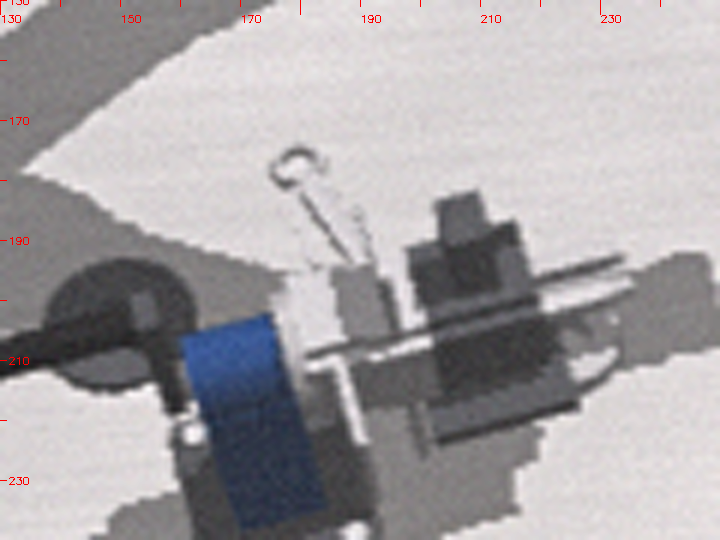

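The top view shows the collar's hub from u≈312.5 to 336, where 312.6 and 336.9 are expected. Both blade hubs are packed to the shoulder, blade 1 is level and blade 2 upright. One last check on rest and the jar before handing in.

```bash

python3 -m crank '[{"dx":0,"dy":0,"dz":0,"roll":0},{"dx":0,"dy":0,"dz":0,"roll":0},{"dx":0,"dy":0,"dz":0,"roll":0}]'
python3 - <<'E'
from h import *
im=bot.grab_frame('scene'); cv2.imwrite("pics/final.png",cv2.resize(im[:,:,::-1],(800,600)))
E
```

```text
time_s: 38.58
tcp_pos: [0.3931, 0.1203, 0.3395]
tool_rot: [-1.578, -0.064, 0.193]
ft_force: [-0.2, -0.1, -0.0]
width: 0.036
```

View pics/final.png

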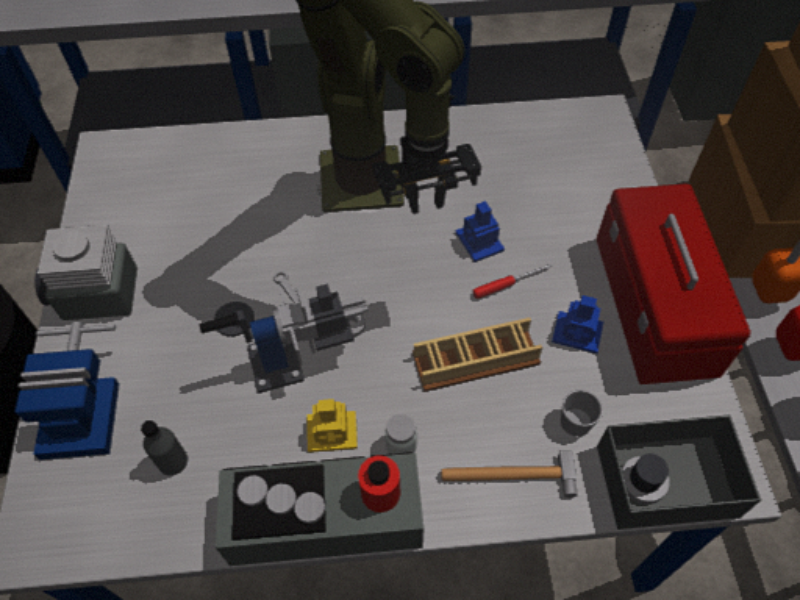

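The rack is empty, the jar at (400,432) is upright, and the gripper is clear of everything.

```bash
python3 -c "
from rig import bot
print(bot.hand_in())"
```

```text
the job is handed in; nothing more can be done
None
```

The rotor is built and handed in at about 39 s; the hand-in gives no verdict. Both blades that were in the rack are on the shaft, with the dark collar pushed up behind them.

- **What I did:** I turned the crank to about 1.6 rad and slid the first blade to the shoulder. I then turned the crank to about 0, which laid that blade level, and slid the second blade on upright. The collar went on last, and I pushed the stack together with about 14 N.
- **Positions:** In the last pushes the bore centres stopped at about 0.049, 0.081 and 0.126 m along the stand's y. Flush contact would put them at 0.051, 0.083 and 0.129 m, so my estimates read 2–3 mm short. In the top view the collar's two faces were within about 1 pixel (2.5 mm) of where a tight stack puts them.
- **Final picture:** The blades are a quarter turn apart, the rack is empty, the jar is upright and the gripper is clear.
- **What disagreed:** The scene camera read about 1 pixel off the top camera. The tool also tilted by up to about 0.09 rad during the moves, and I allowed for this in the placing.

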